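# Pack up the bench: cartons in the drawer, cases locked on the stack

### The job

Pack up the bench: put every carton of screws into the open drawer of the black storage unit, slide the drawer gently and fully shut, and stack every lidded parts case in one upright pile on top of the unit, each locked down with its base recesses over the lugs below (any order, either way round; the stacking may be done before or after the drawer). Leave the other tools and supplies where they lie.

Things in the scene. Friction and masses are not known exactly. Their poses are not given: they have to be found in the camera images.
- unit_top (a point): Centre of the top (85 mm above the table) of a fixed black storage unit, 180 mm deep (x) by 250 mm wide (y), with one drawer. Axes: -x out of its front, the way the drawer opens; y along its width; z up. On the top stand two grey lugs 8 mm high, centred 30 mm either side of this point along y, each 44 mm along y by 48 mm along x, like those on every case's lid. Room for one pile.
- drawer (a joint): How far the drawer is out of the unit, m: 0 fully shut against its stop, 0.14 fully out; it starts 0.125 to 0.14 out. About 2 N of friction; it stays where it is left.
- drawer_floor (a point): Centre of the drawer's inner floor, 12 mm above the table; moves with it; axes as the unit's. Inside: x from -82 (front) to +78 mm, y from -110 to +110 mm; side walls 30 mm high, front 62 mm. The unit's roof, 65 mm above this floor, covers what lies beyond x = drawer value minus 90 mm.
- drawer_front (a point): Middle of the outer face of the drawer's orange front, 38 mm above the table; moves with it; axes as the unit's. The front is 232 mm wide and spans 8 to 74 mm above the table; along its top a finger lip, 160 mm wide, 64 to 74 mm above the table, stands out 12 mm. Push along +x to shut.
- case_red_c (a point): Centre of a closed parts case, black with red lid: 120 (x) x 64 (y) x 50 mm without lugs, 0.28 to 0.56 kg. The point is 25 mm above its underside. On the lid two lugs 8 mm high, 44 (x) x 48 mm, at x = -30 and +30 mm; under the base two matching recesses 50 x 54 mm, 10 mm deep. Locked cases stand 50 mm apart in height, the lowest flat on the unit's top. May be absent.
- case_yellow_c (a point): Centre of a closed parts case, black with yellow lid: 120 (x) x 64 (y) x 50 mm without lugs, 0.28 to 0.56 kg. The point is 25 mm above its underside. On the lid two lugs 8 mm high, 44 (x) x 48 mm, at x = -30 and +30 mm; under the base two matching recesses 50 x 54 mm, 10 mm deep. Locked cases stand 50 mm apart in height, the lowest flat on the unit's top. May be absent.
- case_blue_c (a point): Centre of a closed parts case, black with blue lid: 120 (x) x 64 (y) x 50 mm without lugs, 0.28 to 0.56 kg. The point is 25 mm above its underside. On the lid two lugs 8 mm high, 44 (x) x 48 mm, at x = -30 and +30 mm; under the base two matching recesses 50 x 54 mm, 10 mm deep. Locked cases stand 50 mm apart in height, the lowest flat on the unit's top. May be absent.
- case_green_c (a point): Centre of a closed parts case, black with green lid: 120 (x) x 64 (y) x 50 mm without lugs, 0.28 to 0.56 kg. The point is 25 mm above its underside. On the lid two lugs 8 mm high, 44 (x) x 48 mm, at x = -30 and +30 mm; under the base two matching recesses 50 x 54 mm, 10 mm deep. Locked cases stand 50 mm apart in height, the lowest flat on the unit's top. May be absent.
- pack_yellow_c (a point): Centre of a full, closed carton of screws, yellow with a brown band and a paper label on top, 80 (x) x 36 (y) x 42 mm, 0.11 to 0.22 kg. May be absent.
- pack_blue_c (a point): Centre of a full, closed carton of screws, blue with a brown band and a paper label on top, 80 (x) x 36 (y) x 42 mm, 0.11 to 0.22 kg. May be absent.
- pack_white_c (a point): Centre of a full, closed carton of screws, white with a brown band and a paper label on top, 80 (x) x 36 (y) x 42 mm, 0.11 to 0.22 kg. May be absent.
- tape_roll: Roll of blue masking tape, 84 mm across, 24 mm high, lying flat; origin on its underside. A bystander: leave it.
- wire_spool: Green wire spool, 68 mm across, 56 mm high, standing; origin on its underside. A bystander: leave it.
- spray_can: Spray can, 54 mm across, 130 mm high, standing; origin on its underside. A bystander: leave it.
- hammer: Hammer, 270 mm long (its x); origin on its underside. A bystander: leave it.
- wrench: Wrench, 190 mm long (its x); origin on its underside. A bystander: leave it.
- screwdriver: Screwdriver, 200 mm long (its x); origin on its underside. A bystander: leave it.
- sanding_block: Cork sanding block, 100 x 60 x 30 mm; origin on its underside. A bystander: leave it.
Not all that is in view belongs to the job. Leave any green look-alike of the part that bears pack_blue_c alone.

How it is judged:
On the way, in this order (a step that is already met when the one before it is completed fails the run):
1. every carton lies in the drawer (value of joint drawer above 0.05 m and x of pack_yellow_c in the frame of drawer_floor between -0.08 and 0.08 m and y of pack_yellow_c in the frame of drawer_floor between -0.11 and 0.11 m and z of pack_yellow_c in the frame of drawer_floor between 0 and 0.046 m and x of pack_blue_c in the frame of drawer_floor between -0.08 and 0.08 m and y of pack_blue_c in the frame of drawer_floor between -0.11 and 0.11 m and z of pack_blue_c in the frame of drawer_floor between 0 and 0.046 m and x of pack_white_c in the frame of drawer_floor between -0.08 and 0.08 m and y of pack_white_c in the frame of drawer_floor between -0.11 and 0.11 m and z of pack_white_c in the frame of drawer_floor between 0 and 0.046 m), for 0.2 s.
2. the drawer is shut (value of joint drawer below 0.006 m), for 0.2 s.
At the end, for the whole second after the job is handed in: Drawer within 6 mm of shut, all cartons in it (centres under 46 mm above its floor). All cases in one pile on the unit, at rest, upright to 0.05 rad, centres within 20 mm of its top centre in plan and within 4 mm of a locked height (25, 75, 125 or 175 mm above its top) (value of joint drawer below 0.006 m and x of pack_yellow_c in the frame of drawer_floor between -0.08 and 0.08 m and y of pack_yellow_c in the frame of drawer_floor between -0.11 and 0.11 m and z of pack_yellow_c in the frame of drawer_floor between 0 and 0.046 m and x of pack_blue_c in the frame of drawer_floor between -0.08 and 0.08 m and y of pack_blue_c in the frame of drawer_floor between -0.11 and 0.11 m and z of pack_blue_c in the frame of drawer_floor between 0 and 0.046 m and x of pack_white_c in the frame of drawer_floor between -0.08 and 0.08 m and y of pack_white_c in the frame of drawer_floor between -0.11 and 0.11 m and z of pack_white_c in the frame of drawer_floor between 0 and 0.046 m and horizontal distance between each of case_red_c, case_yellow_c, case_blue_c, case_green_c and unit_top below 0.02 m and angle between each of case_red_c, case_yellow_c, case_blue_c, case_green_c's own z axis and vertical below 0.05 rad and linear speed of each of case_red, case_yellow, case_blue, case_green below 0.02 m/s and (height (world z) of case_red_c between 0.106 and 0.114 m or height (world z) of case_red_c between 0.156 and 0.164 m or height (world z) of case_red_c between 0.206 and 0.214 m or height (world z) of case_red_c between 0.256 and 0.264 m) and (height (world z) of case_yellow_c between 0.106 and 0.114 m or height (world z) of case_yellow_c between 0.156 and 0.164 m or height (world z) of case_yellow_c between 0.206 and 0.214 m or height (world z) of case_yellow_c between 0.256 and 0.264 m) and (height (world z) of case_blue_c between 0.106 and 0.114 m or height (world z) of case_blue_c between 0.156 and 0.164 m or height (world z) of case_blue_c between 0.206 and 0.214 m or height (world z) of case_blue_c between 0.256 and 0.264 m) and (height (world z) of case_green_c between 0.106 and 0.114 m or height (world z) of case_green_c between 0.156 and 0.164 m or height (world z) of case_green_c between 0.206 and 0.214 m or height (world z) of case_green_c between 0.256 and 0.264 m)); the robot touches nothing.
It fails at once if a bystander is moved more than 50 mm (distance of any of tape_roll, wire_spool, spray_can, hammer, wrench, screwdriver, sanding_block from where it was at the start of the episode above 0.05 m).
It fails at once if the drawer is slammed shut (faster than 0.6 m/s) (velocity of joint drawer below -0.6 m/s).
Of case_red, case_yellow, case_blue, case_green only 3 to 4 are there at a start; the rules pass over those that are not, and their reading is None.
Of pack_yellow, pack_blue, pack_white only 2 to 3 are there at a start; the rules pass over those that are not, and their reading is None.
At some moment in a run one of case_red, case_yellow, case_blue, case_green, pack_yellow, pack_blue, pack_white may be knocked a few centimetres aside while the robot is not near it.
It also fails if it takes over 210 s, if anything falls off the work surface, if the arm or the gripper's body presses on something with over 40 N, if the wrist force passes 120 N, or if a joint passes its speed limit or range.

### The arm

A 6-joint arm with a two-finger parallel gripper is mounted at the origin on the work surface. World frame = base frame: x ahead of the robot, y to its left, z up, the work surface at z = 0. Lengths are in m, angles in rad, forces in N, time in s.
With the tool pointing down it reaches from about 0.35 to 0.95 m from the base axis. Payload 17.4 kg.
Tool frame: the origin (TCP) lies midway between the tips of the shut fingers; the grasp point (between the pads) lies 19 mm behind it; z points along the fingers, y is the direction in which the jaws open and shut (so a half turn about z gives the same grasp; the last joint's range is limited). The gripper opens to 93 mm and grips with 3 to 60 N. Pads are 15 mm wide; open, the fingers measure 128 mm over their backs; the gripper's body (75 mm by 188 mm) begins 65 mm behind the grasp point.
Start: joints at [1.156, 0.116, 1.442, -0, 1.584, -0.038], TCP at [0.248, 0.628, 0.219] pointing down, gripper open.
Joint ranges: [-2.83, 2.83], [-0.83, 2.19], [0.07, 2.5], [-1.14, 4.28], [0.01, 3], [-2.97, 2.97]. Speed limits (rad/s): [1.89, 1.89, 2.22, 3.14, 3.14, 3.14].

### API

Orientations are given as a unit quaternion [w, x, y, z].
In Python, from bench import bot gives the robot as it stands.
- The arm moves only by the tool jog_arm, never from a script. Its argument "targets" is one flat list of numbers, 7 for each row, row after row: the finger opening in cm, from 0 to 9.3, then the shift along the tool's x, y, z in cm, then the turn, a rotation vector about the tool's x, y, z in degrees. In form: [fingers, dx, dy, dz, rx, ry, rz, fingers, dx, dy, dz, rx, ry, rz, ...]. A call has 1 to 5 rows; each row shifts and turns the commanded pose from where the row before left it, along the tool's axes as they then stand; what a row does not reach is not made up. A row lasts 1/12 s, in which the tool goes at most 41.7 mm and 7.16 degrees, less where a joint would pass 70% of its speed; a pose out of reach is approached as far as the arm can. A call with a gripper value outside its range is refused whole. The fingers move at their own pace and stop on an object; "force" is the grip in N (left out, the last holds). Time passes only in rows, so rows that do not move let the fingers close. It gives the time, the measured TCP pose, the force and the opening at its end, in the units of the state.
- bot.sense(): the state, without advancing time (a new reading comes with each control period).
- bot.camera(name): name is "side" or "top" or "wrist"; returns (picture, depth): 420x560x3 uint8, red, green, blue; 420x560 float32, m along the optical axis (not along the pixel's ray), 0 where there is no reading.
- bot.get_calibration(name): a dict with "vfov" (degrees; the focal length in pixels is half the picture's height over the tangent of half this angle, whatever the lens; pixels are square), "cx", "cy" (the principal point, pixels), "world_from_camera" (4x4, takes a point from camera to world coordinates); the wrist camera has in their place "hand_eye" (4x4, takes a point from camera to tool coordinates, whose origin is the TCP and whose axes are the flange's). Camera axes: x right, y up, looking along -z (the intrinsics and any distortion apply to the point x, -y, -z); pixel columns grow to the right and rows downward; lengths in m; the calibration is good to about 2 mm. A picture is of the moment at which its call begins: read the wrist's pose just before it. get_calibration takes no time and is no camera call.
- bot.sign_off(): hands the job in, once; it reports no verdict.
The state is a dict: "time_s": time; "q": joint angles; "qd": joint speeds; "joint_torque": joint torques, N m; "tool_pos": TCP position; "orientation": TCP orientation; "contact_force": force on the tool from outside, world axes, zero at the start; "moment": the same for the moment, N m; "opening": finger opening in m.
Only numpy, scipy, OpenCV 4.12 (cv2) and the standard library are available. Lean on these libraries where they do the work, as an engineer would, in place of code of your own. Each camera call takes 0.05 s, during which the arm holds its last target.

## Working session

There is one attempt and no reset: what is moved stays moved. The work goes in short steps, Python scripts to look and compute and a tool call to move; the robot and the scene stay as the last step left them, time stands still between calls to the robot, and variables do not carry over. Pictures are saved under pics/ and viewed, and the job is handed in when it is done.

Besides the shell and the picture viewer there is one more tool, called after ">>>" in YAML: its name, and indented under it one key for each argument. jog_arm: Moves the arm, as the interface text tells. Its arguments: {"type":"object","properties":{"targets":{"type":"array"},"force":{"type":"number"}},"required":["targets"]}

```bash
ls; mkdir -p pics; python3 - <<'E'
from bench import bot
import cv2,numpy as np
print(bot.sense())
for n in ["side","top","wrist"]:
    c=bot.get_calibration(n);print(n,c)
    im,d=bot.camera(n)
    cv2.imwrite(f"pics/{n}0.png",im[:,:,::-1]); np.save(f"pics/{n}0.npy",d)
    print(d.min(),d.max())
E
```

```text
pics
{'time_s': 0.0, 'q': array([ 1.15619150e+00,  1.16475971e-01,  1.44231355e+00, -5.13956271e-06,
        1.58395699e+00, -3.78034212e-02]), 'qd': array([-9.01812804e-04, -8.58582043e-06, -1.06176390e-04,  6.77781386e-04,
        9.29645005e-04,  8.65285074e-05]), 'joint_torque': array([-2.13703170e-03, -7.21283484e+01, -6.22628903e+01,  7.79781584e-02,
        2.38811265e-02, -1.04287137e-04]), 'tool_pos': array([0.24829172, 0.627448  , 0.21788194]), 'orientation': array([-1.26889757e-04,  1.87288140e-01,  9.82304851e-01, -5.62808995e-04]), 'contact_force': array([0.51327437, 0.04205038, 0.00583665]), 'moment': array([-0.03205728, -0.0217859 , -0.01170045]), 'opening': 0.09300123569961329}
side {'vfov': 46.64994742913947, 'cx': 282.7466690748932, 'cy': 207.49575984856392, 'world_from_camera': array([[ 0.97487578,  0.1301544 , -0.18076794,  0.32831916],
       [-0.22243262,  0.5255668 , -0.82115971, -0.87824825],
       [-0.01187192,  0.8407374 ,  0.54131292,  0.73500269],
       [ 0.        ,  0.        ,  0.        ,  1.        ]])}
0.0 3.1491299
top {'vfov': 57.40526310811266, 
[... 178 characters left out ...]
1,  3.68963842e-03, -2.21035036e-04,
         7.44060214e-02],
       [ 3.05498047e-04,  1.42097412e-01,  9.89852631e-01,
         1.05843989e+00],
       [ 0.00000000e+00,  0.00000000e+00,  0.00000000e+00,
         1.00000000e+00]])}
0.0 1.9464422
wrist {'vfov': 64.20696867231555, 'cx': 277.3541936033908, 'cy': 207.1239011288987, 'hand_eye': array([[ 2.46366674e-04,  9.62525341e-01,  2.71191643e-01,
         7.43644605e-02],
       [ 9.99999845e-01, -3.72743380e-04,  4.14497703e-04,
        -9.89573465e-04],
       [ 5.00049432e-04,  2.71191499e-01, -9.62525283e-01,
        -1.65067759e-01],
       [ 0.00000000e+00,  0.00000000e+00,  0.00000000e+00,
         1.00000000e+00]])}
0.0 1.2546321
```

View pics/top0.png

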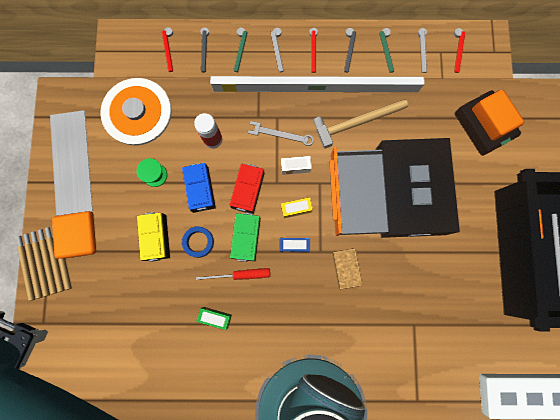

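View pics/side0.png

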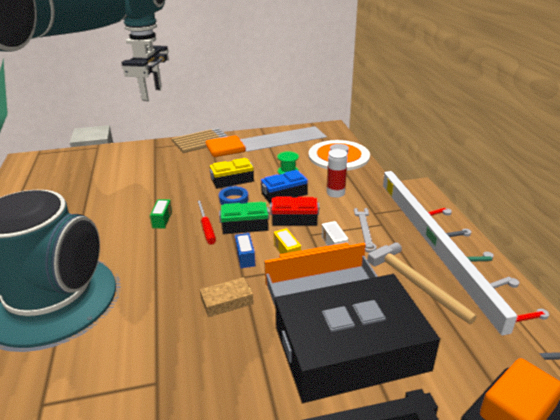

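View pics/wrist0.png

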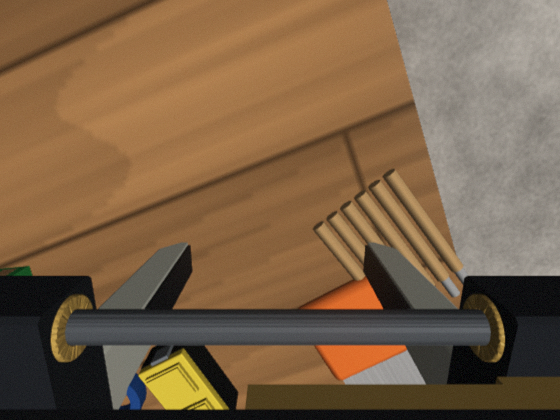

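```bash
cat > h.py <<'E'
import numpy as np,cv2
from bench import bot
from scipy.spatial.transform import Rotation as R
def T_wrist(s):
    T=np.eye(4);q=s["orientation"];T[:3,:3]=R.from_quat([q[1],q[2],q[3],q[0]]).as_matrix();T[:3,3]=s["tool_pos"];return T
def grab(n,save=None):
    c=bot.get_calibration(n);s=bot.sense();im,d=bot.camera(n)
    W=c["world_from_camera"] if n!="wrist" else T_wrist(s)@c["hand_eye"]
    if save:cv2.imwrite(f"pics/{save}.png",im[:,:,::-1])
    return im,d,c,W
def pts(d,c,W):
    f=d.shape[0]/2/np.tan(np.radians(c["vfov"]/2));v,u=np.mgrid[:d.shape[0],:d.shape[1]]
    P=np.stack([(u-c["cx"])/f*d,-(v-c["cy"])/f*d,-d],-1)
    return P@W[:3,:3].T+W[:3,3]
def plane(u,v,z,c,W,h=420):
    f=h/2/np.tan(np.radians(c["vfov"]/2));u=np.atleast_1d(u).astype(float);v=np.atleast_1d(v).astype(float)
    r=np.stack([(u-c["cx"])/f,-(v-c["cy"])/f,-np.ones_like(u)],-1)@W[:3,:3].T
    return W[:3,3]+r*((z-W[2,3])/r[:,2])[:,None]
def cm(im,name):
    H=cv2.cvtColor(np.ascontiguousarray(im),cv2.COLOR_RGB2HSV);h,s,v=[H[...,i].astype(int) for i in range(3)]
    sat=(s>130)&(v>70)
    return {"red":sat&((h<6)|(h>174)),"yellow":sat&(h>24)&(h<34),"green":sat&(h>50)&(h<80),"blue":sat&(h>105)&(h<125),"orange":sat&(h>=6)&(h<18)&(v>190)&(s>190),
      "white":(s<40)&(v>190),"dark":(v<60),"grey":(s<60)&(v>=90)&(v<200)}[name]
def comps(m,amin=60):
    n,l,st,ce=cv2.connectedComponentsWithStats(m.astype(np.uint8));return [(l==i,st[i],ce[i]) for i in range(1,n) if st[i,4]>=amin]
def rect(P):
    (x,y),(w,h),a=cv2.minAreaRect((P[:,:2]*1000).astype(np.float32))
    if w<h:w,h=h,w;a+=90
    a=(a+90)%180-90
    return round(x),round(y),round(w),round(h),round(a,1)
E
python3 - <<'E'
from h import *
im,d,c,W=grab("top")
P=pts(d,c,W)
print("table z",np.median(P[330:400,100:250,2]),P[330:400,100:250,2].std())
for n in ["red","yellow","green","blue","white","orange","grey"]:
  for m,st,ce in comps(cm(im,n)):
    q=P[m&(d>0)]
    if len(q)<40 or ce[1]<100: continue
    t=q[q[:,2]>0.03]
    print(n,ce.round(),st[4],"z",np.percentile(q[:,2],[5,50,95]).round(3), "rect",rect(t) if len(t)>30 else None)
E
```

```text
table z 0.00012570924190125066 0.07360133261951425
red [246. 187.] 1057 z [0.047 0.054 0.06 ] rect (587, 173, 120, 64, -13.8)
red [251. 274.] 333 z [0.017 0.024 0.028] rect None
yellow [296. 207.] 162 z [0.039 0.042 0.045] rect (535, 39, 79, 36, -77.5)
yellow [151. 236.] 1108 z [0.047 0.055 0.06 ] rect (453, 424, 120, 65, 7.8)
green [151. 172.] 618 z [0.005 0.055 0.058] rect (631, 436, 65, 65, -63.5)
green [245. 237.] 1094 z [0.047 0.055 0.06 ] rect (453, 176, 119, 64, -6.0)
green [213. 319.] 200 z [0.039 0.042 0.045] rect (240, 254, 79, 36, 74.2)
blue [197. 186.] 1042 z [0.047 0.055 0.06 ] rect (589, 307, 120, 64, 11.7)
blue [197. 242.] 400 z [0.02  0.024 0.027] rect None
blue [294. 244.] 175 z [0.039 0.042 0.045] rect (432, 43, 77, 35, 89.7)
white [ 13. 106.] 1386 z [-0.758 -0.751 -0.744] rect None
white [136. 111.] 1536 z [0.008 0.011 0.015] rect None
white [132. 107.] 181 z [0.028 0.031 0.035] rect (819, 500, 56, 55, -22.0)
white [ 70. 177.] 1063 z [0.001 0.004 0.007] rect None
white [204. 123.] 297 z [0.126 0.13  0.133] rect (734, 277, 49, 48, 88.5)
white [288. 135.] 101 z [0.00
[... 1382 characters left out ...]
[0.009 0.012 0.016] rect (541, -181, 226, 105, -27.2)
grey [419. 173.] 314 z [0.089 0.092 0.096] rect (616, -279, 51, 45, -88.5)
grey [421. 196.] 325 z [0.088 0.093 0.096] rect (555, -283, 52, 43, -89.5)
grey [556. 246.] 299 z [0.028 0.034 0.038] rect (410, -657, 215, 13, 0.1)
grey [  6. 325.] 75 z [-0.756  0.317  0.321] rect (260, 589, 34, 7, 67.6)
grey [489. 392.] 319 z [0.01  0.028 0.041] rect (83, -488, 168, 78, -55.6)
grey [260. 398.] 155 z [-0.002  0.001  0.005] rect None
grey [508. 398.] 206 z [0.045 0.047 0.051] rect (51, -490, 41, 29, 89.3)
grey [534. 399.] 195 z [0.045 0.048 0.05 ] rect (49, -553, 46, 28, 87.0)
grey [556. 399.] 94 z [0.045 0.048 0.051] rect (49, -607, 31, 21, -0.8)
```

```bash
python3 - <<'E'
from h import *
im,d,c,W=grab("top")
P=pts(d,c,W);v,u=np.mgrid[:420,:560]
roi=(u>325)&(u<470)&(v>130)&(v<245)
for lo,hi,nm in [(.078,.092,'top'),(.067,.0775,'lip/front'),(.006,.02,'floor'),(.036,.047,'walls'),(.0885,.098,'lugs')]:
    m=roi&(P[...,2]>lo)&(P[...,2]<hi)
    m=cv2.morphologyEx(m.astype(np.uint8),cv2.MORPH_OPEN,np.ones((3,3)))>0 if nm!='walls' else m
    if nm=='floor': m&=(u>340)&(u<388)&(v>150)
    print(nm,m.sum(),rect(P[m]) )
m=roi&(P[...,2]>.067)&(P[...,2]<.098)
q=P[m&(P[...,2]>.078)]
print(rect(q))
# hammer / wrench near white
for nm,l in [('hammer',(310,112,335,150)),('wrench',(245,118,316,148))]:
    m=(u>=l[0])&(u<=l[2])&(v>=l[1])&(v<=l[3])&(P[...,2]>.005)&cm(im,'grey'); q=P[m]; print(nm,q.min(0),q.max(0))
E
```

```text
top 6027 (585, -280, 250, 182, 2.5)
lip/front 545 (574, -62, 229, 21, 2.7)
floor 3386 (582, -145, 219, 128, 2.4)
walls 222 (581, -215, 303, 253, -87.4)
lugs 575 (585, -279, 104, 48, 3.2)
(582, -213, 316, 250, -87.5)
hammer [ 0.35867703 -0.06293856  0.00539403] [0.79773894 0.07440602 1.05843989]
wrench [ 0.35867703 -0.01907821  0.00501331] [0.79235989 0.17497105 1.05843989]
```

```bash
cat >> h.py <<'E'
def yaw(s=None):
    s=s or bot.sense();M=T_wrist(s)[:3,:3];return np.degrees(np.arctan2(M[1,1],M[0,1])),M
def plan(wps,op,start=None,step=40.,rstep=7.,q=1):
    """wps: (x,y,z mm, jaw yaw deg); prints rows in tool axes from the measured pose"""
    s=bot.sense();a,M=yaw(s);p=s["tool_pos"]*1000
    print("at",p.round(1),"yaw",round(a,1),"tilt",np.degrees(np.arccos(-M[2,2])).round(2),"t",round(s["time_s"],2),"open",round(s["opening"]*100,2))
    if start is not None:p=np.array(start[:3],float);a=start[3]
    for w in wps:
        w=np.array(w,float);da=w[3]-a;da=(da+180)%360-180
        n=int(max(1,np.ceil(np.linalg.norm(w[:3]-p)/step),np.ceil(abs(da)/rstep)))
        rows=[];
        for i in range(n):
            dp=(w[:3]-p)/(n-i);dd=(w[3]-a+180)%360-180;dd/=(n-i)
            f=np.radians(a);tx=np.array([-np.sin(f),np.cos(f),0]);ty=np.array([np.cos(f),np.sin(f),0])
            r=[round(dp@tx/10,2),round(dp@ty/10,2),round(-dp[2]/10,2),0,0,round(-dd,1)]
            p=p+tx*r[0]*10+ty*r[1]*10+np.array([0,0,-r[2]*10]);a=a-r[5];rows.append(r)
        print("->",w)
        for i in range(0,n,5):print("  ["+", ".join(", ".join(f"{x:g}" for x in [op]+r) for r in rows[i:i+5])+"]")
E
python3 - <<'E'
from h import *
plan([(655,40,120,4.4)],5.5)
E
```

```text
at [248.4 627.6 218.3] yaw 68.4 tilt 0.03 t 0.25 open 9.28
-> [655.   40.  120.    4.4]
  [5.5, -3.13, -2.09, 0.52, 0, 0, 3.4, 5.5, -3.25, -1.9, 0.52, 0, 0, 3.4, 5.5, -3.35, -1.7, 0.52, 0, 0, 3.4, 5.5, -3.45, -1.5, 0.52, 0, 0, 3.4, 5.5, -3.53, -1.29, 0.52, 0, 0, 3.4]
  [5.5, -3.6, -1.08, 0.52, 0, 0, 3.4, 5.5, -3.66, -0.87, 0.52, 0, 0, 3.4, 5.5, -3.7, -0.65, 0.52, 0, 0, 3.4, 5.5, -3.74, -0.43, 0.52, 0, 0, 3.3, 5.5, -3.75, -0.21, 0.52, 0, 0, 3.4]
  [5.5, -3.76, 0.01, 0.51, 0, 0, 3.3, 5.5, -3.75, 0.23, 0.52, 0, 0, 3.4, 5.5, -3.74, 0.45, 0.51, 0, 0, 3.3, 5.5, -3.7, 0.66, 0.52, 0, 0, 3.4, 5.5, -3.66, 0.88, 0.51, 0, 0, 3.3]
  [5.5, -3.6, 1.09, 0.52, 0, 0, 3.4, 5.5, -3.53, 1.31, 0.51, 0, 0, 3.3, 5.5, -3.44, 1.51, 0.52, 0, 0, 3.4, 5.5, -3.35, 1.7, 0.51, 0, 0, 3.3]
```

>>> jog_arm:
  targets: [5.5,-3.1,-2.1,0.5,0,0,3.4,5.5,-3.2,-1.9,0.5,0,0,3.4,5.5,-3.4,-1.7,0.5,0,0,3.4,5.5,-3.4,-1.5,0.5,0,0,3.4,5.5,-3.5,-1.3,0.5,0,0,3.4]
  force: 30

```text
time_s: 0.67
tool_pos: [0.3549, 0.4719, 0.1933]
orientation: [0.0, 0.332, 0.943, -0.0]
contact_force: [0.4, 1.0, -0.0]
opening: 0.0642
```

>>> jog_arm:
  targets: [5.5,-3.6,-1.1,0.5,0,0,3.4,5.5,-3.7,-0.9,0.5,0,0,3.4,5.5,-3.7,-0.6,0.5,0,0,3.4,5.5,-3.7,-0.4,0.5,0,0,3.4,5.5,-3.8,-0.2,0.5,0,0,3.4]

```text
time_s: 1.08
tool_pos: [0.4626, 0.317, 0.1685]
orientation: [0.0, 0.468, 0.884, 0.0]
contact_force: [0.3, 1.1, -0.1]
opening: 0.055
```

>>> jog_arm:
  targets: [5.5,-3.8,0,0.5,0,0,3.4,5.5,-3.8,0.2,0.5,0,0,3.4,5.5,-3.7,0.4,0.5,0,0,3.4,5.5,-3.7,0.7,0.5,0,0,3.4,5.5,-3.7,0.9,0.5,0,0,3.4]

```text
time_s: 1.5
tool_pos: [0.5692, 0.1608, 0.1435]
orientation: [0.0, 0.593, 0.805, 0.0]
contact_force: [0.4, 1.0, 0.2]
opening: 0.0549
```

>>> jog_arm:
  targets: [5.5,-3.6,1.1,0.5,0,0,3.4,5.5,-3.5,1.3,0.5,0,0,3.4,5.5,-3.4,1.5,0.5,0,0,3.4,5.5,0,0,0,0,0,0,5.5,0,0,0,0,0,0]

```text
time_s: 1.92
tool_pos: [0.6322, 0.0685, 0.1278]
orientation: [-0.0, 0.662, 0.749, -0.0]
contact_force: [-0.5, 0.4, 0.2]
opening: 0.0553
```

```bash
python3 - <<'E'
from h import *
plan([(655,40,100,4.4),(655,40,10,4.4)],5.5)
im,d,c,W=grab("wrist","w1");P=pts(d,c,W)
for m,st,ce in comps(cm(im,"white"),300):
    q=P[m&(d>0)];q=q[q[:,2]>.03]
    if len(q)>50:print(ce,rect(q),np.median(q[:,2]))
E
```

```text
at [632.2  68.5 127.8] yaw 7.1 tilt 0.08 t 1.92 open 5.53
-> [655.   40.  100.    4.4]
  [5.5, -1.55, 0.95, 1.39, 0, 0, 1.3, 5.5, -1.54, 0.99, 1.39, 0, 0, 1.4]
-> [655.   40.   10.    4.4]
  [5.5, 0, 0, 3, 0, 0, -0, 5.5, 0, 0, 3, 0, 0, -0, 5.5, 0, 0, 3, 0, 0, -0]
[ 22.68370166 211.29972376] (435, 42, 60, 25, 90.0) 0.04184583970136349
[153.03990268 232.89391727] (536, 37, 60, 25, -77.4) 0.041887144478508886
[302.68790443 246.44922847] (657, 39, 80, 35, -84.9) 0.04148343162234158
```

>>> jog_arm:
  targets: [5.5,-1.6,1.0,1.4,0,0,1.2,5.5,-1.6,1.1,1.4,0,0,1,5.5,0,0,3,0,0,0,5.5,0,0,3,0,0,0,5.5,0,0,3,0,0,0]

```text
time_s: 2.38
tool_pos: [0.6562, 0.0419, 0.0101]
orientation: [0.0, 0.675, 0.738, 0.0]
contact_force: [-0.2, 0.5, -0.4]
opening: 0.0549
```

>>> jog_arm:
  targets: [2.5,0,0,0,0,0,0,2.5,0,0,0,0,0,0,2.5,0,0,0,0,0,0,2.5,0,0,0,0,0,0,2.5,0,0,0,0,0,0]

```text
time_s: 2.8
tool_pos: [0.6575, 0.0412, 0.0134]
orientation: [0.001, 0.675, 0.738, 0.001]
contact_force: [-3.1, 3.1, 8.3]
opening: 0.0358
```

```bash
python3 - <<'E'
from h import *
plan([(656,39,110,5),(644,-127,110,2.5),(644,-127,24,2.5)],2.5)
E
```

```text
at [657.5  41.2  13.4] yaw 5.0 tilt 0.19 t 2.8 open 3.58
-> [656.  39. 110.   5.]
  [2.5, -0.07, -0.06, -3.22, 0, 0, 0, 2.5, -0.07, -0.05, -3.22, 0, 0, 0, 2.5, -0.07, -0.06, -3.22, 0, 0, 0]
-> [ 644.  -127.   110.     2.5]
  [2.5, -3.29, -0.53, -0, 0, 0, 0.5, 2.5, -3.29, -0.5, -0, 0, 0, 0.5, 2.5, -3.29, -0.47, -0, 0, 0, 0.5, 2.5, -3.3, -0.45, -0, 0, 0, 0.5, 2.5, -3.3, -0.42, -0, 0, 0, 0.5]
-> [ 644.  -127.    24.     2.5]
  [2.5, 0, 0, 2.87, 0, 0, 0, 2.5, 0, 0, 2.86, 0, 0, 0, 2.5, 0, 0, 2.87, 0, 0, 0]
```

>>> jog_arm:
  targets: [2.5,0,0,-3.2,0,0,0,2.5,0,0,-3.2,0,0,0,2.5,0,0,-3.2,0,0,0,2.5,-3.3,-0.5,0,0,0,0.5,2.5,-3.3,-0.5,0,0,0,0.5]

```text
time_s: 3.22
tool_pos: [0.6532, -0.0256, 0.1108]
orientation: [0.002, 0.681, 0.732, 0.002]
contact_force: [0.8, -0.8, -2.4]
opening: 0.036
```

>>> jog_arm:
  targets: [2.5,-3.3,-0.5,0,0,0,0.5,2.5,-3.3,-0.5,0,0,0,0.5,2.5,-3.3,-0.5,0,0,0,0.5,2.5,0,0,2.5,0,0,0,2.5,0,0,2.5,0,0,0]

```text
time_s: 3.63
tool_pos: [0.644, -0.1279, 0.059]
orientation: [0.002, 0.692, 0.722, 0.001]
contact_force: [0.0, 0.5, -1.8]
opening: 0.0361
```

```bash
python3 - <<'E'
from h import *
plan([(644,-127,24,2.5)],2.5)
grab("top","t1")
E
```

```text
at [ 644.  -127.9   59. ] yaw 2.4 tilt 0.28 t 3.63 open 3.61
-> [ 644.  -127.    24.     2.5]
  [2.5, 0.09, 0, 3.5, 0, 0, -0.1]
```

View pics/t1.png

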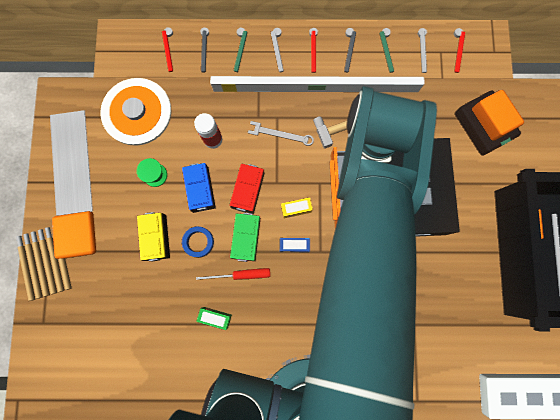

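The white carton left its spot and is inside the gripper above the drawer; the other objects are unmoved. Lowering.

>>> jog_arm:
  targets: [2.5,0,0,1.5,0,0,0,2.5,0,0,1.2,0,0,0,2.5,0,0,0.6,0,0,0,2.5,0,0,0,0,0,0,4.5,0,0,0,0,0,0]

```text
time_s: 4.1
tool_pos: [0.6436, -0.1254, 0.0245]
orientation: [0.001, 0.691, 0.723, 0.0]
contact_force: [-0.0, -0.2, -0.6]
opening: 0.0391
```

>>> jog_arm:
  targets: [4.3,0,0,0,0,0,0,4.3,0,0,-1,0,0,0,4.3,0,0,-3,0,0,0,4.3,0,0,-3.5,0,0,0,5.5,3.5,0,-1.0,0,0,0]

```text
time_s: 4.52
tool_pos: [0.6433, -0.0942, 0.1151]
orientation: [0.003, 0.693, 0.721, 0.001]
contact_force: [0.8, -0.7, 1.2]
opening: 0.0466
```

```bash
python3 - <<'E'
from h import *
plan([(536,38,110,12.6),(536,38,16,12.6)],5.5)
E
```

```text
at [643.3 -94.2 115.1] yaw 2.3 tilt 0.38 t 4.52 open 4.66
-> [536.   38.  110.   12.6]
  [5.5, 2.73, -2.04, 0.1, 0, 0, -2.1, 5.5, 2.8, -1.93, 0.1, 0, 0, -2, 5.5, 2.87, -1.84, 0.1, 0, 0, -2.1, 5.5, 2.93, -1.73, 0.11, 0, 0, -2, 5.5, 3, -1.62, 0.1, 0, 0, -2.1]
-> [536.   38.   16.   12.6]
  [5.5, -0, -0, 3.13, 0, 0, 0, 5.5, -0, -0, 3.14, 0, 0, 0, 5.5, -0, -0, 3.13, 0, 0, 0]
```

>>> jog_arm:
  targets: [5.5,2.7,-2.0,0,0,0,-2,5.5,2.8,-1.9,0,0,0,-2,5.5,2.8,-1.8,0,0,0,-2,5.5,2.9,-1.7,0,0,0,-2,5.5,2.9,-1.6,0,0,0,-2]

```text
time_s: 4.93
tool_pos: [0.5351, 0.0405, 0.1098]
orientation: [0.0, 0.625, 0.78, 0.0]
contact_force: [0.4, 0.7, -0.0]
opening: 0.055
```

>>> jog_arm:
  targets: [5.5,0,0,1,0,0,0,5.5,0,0,0,0,0,0]

```text
time_s: 5.1
tool_pos: [0.5353, 0.0404, 0.0986]
orientation: [0.0, 0.625, 0.781, 0.0]
contact_force: [0.4, -0.1, -0.4]
opening: 0.0552
```

```bash
python3 - <<'E'
from h import *
im,d,c,W=grab("wrist","w2");P=pts(d,c,W)
plan([(536,38,100,12.6),(536,38,16,12.6)],5.5)
for n in["white","yellow","blue"]:
  for m,st,ce in comps(cm(im,n),300):
    q=P[m&(d>0)];q=q[q[:,2]>.03]
    if len(q)>50:print(n,ce,rect(q),np.median(q[:,2]))
E
```

```text
at [535.9  39.6  99. ] yaw 12.6 tilt 0.02 t 5.15 open 5.52
-> [536.   38.  100.   12.6]
  [5.5, -0.15, -0.03, -0.1, 0, 0, -0]
-> [536.   38.   16.   12.6]
  [5.5, -0, 0, 2.8, 0, 0, -0, 5.5, -0, 0, 2.8, 0, 0, -0, 5.5, -0, 0, 2.8, 0, 0, -0]
white [133.13762376 187.60924092] (434, 42, 60, 25, 89.9) 0.04181599602820338
white [277.88909634 225.89245706] (537, 37, 59, 24, -77.6) 0.0418104555423906
blue [137.53498493 176.75728155] (435, 43, 79, 36, 89.9) 0.041058161644998856
```

View pics/w2.png

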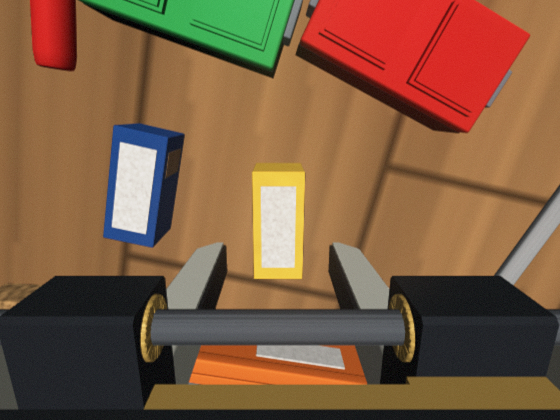

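The yellow carton (278,225) is centred between the fingers, with the white one visible in the drawer (300,355). Gripping yellow.

>>> jog_arm:
  targets: [5.5,-0.2,0.1,2.8,0,0,0,5.5,0,0,2.8,0,0,0,5.5,0,0,2.7,0,0,0,2.5,0,0,0,0,0,0,2.5,0,0,0,0,0,0]

```text
time_s: 5.57
tool_pos: [0.5374, 0.0368, 0.0155]
orientation: [-0.001, 0.626, 0.78, -0.001]
contact_force: [0.5, -0.4, 1.1]
opening: 0.0457
```

>>> jog_arm:
  targets: [2.5,0,0,0,0,0,0,2.5,0,0,0,0,0,0,2.5,0,0,0,0,0,0]

```text
time_s: 5.82
tool_pos: [0.5386, 0.0373, 0.0177]
orientation: [0.001, 0.626, 0.78, 0.001]
contact_force: [-0.6, -2.7, 6.8]
opening: 0.036
```

```bash
python3 - <<'E'
from h import *
plan([(536,38,115,12.6),(578,-128,115,2.5),(578,-128,60,2.5)],2.5)
E
```

```text
at [538.6  37.3  17.7] yaw 12.5 tilt 0.16 t 5.82 open 3.6
-> [536.   38.  115.   12.6]
  [2.5, 0.04, -0.08, -3.24, 0, 0, -0, 2.5, 0.04, -0.08, -3.25, 0, 0, -0.1, 2.5, 0.04, -0.08, -3.24, 0, 0, -0]
-> [ 578.  -128.   115.     2.5]
  [2.5, -3.42, 0.1, -0, 0, 0, 2, 2.5, -3.42, 0.21, -0, 0, 0, 2, 2.5, -3.41, 0.34, -0, 0, 0, 2, 2.5, -3.39, 0.45, -0, 0, 0, 2, 2.5, -3.38, 0.57, -0, 0, 0, 2.1]
-> [ 578.  -128.    60.     2.5]
  [2.5, 0, 0, 2.75, 0, 0, -0, 2.5, 0, 0, 2.75, 0, 0, -0]
```

>>> jog_arm:
  targets: [2.5,0,0,-3.2,0,0,0,2.5,0,0,-3.2,0,0,0,2.5,0,0,-3.2,0,0,0,2.5,-3.4,0.1,0,0,0,2,2.5,-3.4,0.2,0,0,0,2]

```text
time_s: 6.23
tool_pos: [0.5552, -0.0284, 0.1154]
orientation: [0.002, 0.652, 0.758, 0.002]
contact_force: [1.0, 0.1, -2.1]
opening: 0.0358
```

>>> jog_arm:
  targets: [2.5,-3.4,0.3,0,0,0,2,2.5,-3.4,0.4,0,0,0,2,2.5,-3.4,0.5,0,0,0,2,2.5,0,0,2.7,0,0,0,2.5,0,0,2.7,0,0,0]

```text
time_s: 6.65
tool_pos: [0.5787, -0.1306, 0.0593]
orientation: [0.002, 0.692, 0.721, 0.001]
contact_force: [0.1, 1.3, -2.1]
opening: 0.0361
```

```bash
python3 - <<'E'
from h import *
plan([(578,-129,30,2.5)],2.5)
E
```

```text
at [ 578.7 -130.6   59.3] yaw 2.4 tilt 0.23 t 6.65 open 3.61
-> [ 578.  -129.    30.     2.5]
  [2.5, 0.16, -0.06, 2.93, 0, 0, -0.1]
```

>>> jog_arm:
  targets: [2.5,0,0,1.5,0,0,0,2.5,0,0,1.0,0,0,0,2.5,0,0,0.5,0,0,0,2.5,0,0,0,0,0,0,4.3,0,0,0,0,0,0]

```text
time_s: 7.07
tool_pos: [0.5781, -0.1285, 0.0291]
orientation: [0.001, 0.691, 0.722, 0.0]
contact_force: [0.5, -0.3, 0.5]
opening: 0.0391
```

>>> jog_arm:
  targets: [4.3,0,0,0,0,0,0,4.3,0,0,-1,0,0,0,4.3,0,0,-3,0,0,0,4.3,0,0,-3.5,0,0,0,5.5,3.5,0,-0.5,0,0,0]

```text
time_s: 7.48
tool_pos: [0.5781, -0.0969, 0.1149]
orientation: [0.004, 0.693, 0.721, 0.002]
contact_force: [0.7, 0.4, 0.9]
opening: 0.0465
```

```bash
python3 - <<'E'
from h import *
plan([(435,42,110,0.1),(435,42,100,0.1)],5.5)
E
```

```text
at [578.1 -96.9 114.9] yaw 2.3 tilt 0.45 t 7.48 open 4.65
-> [4.35e+02 4.20e+01 1.10e+02 1.00e-01]
  [5.5, 2.89, -2.75, 0.1, 0, 0, 0.4, 5.5, 2.87, -2.77, 0.1, 0, 0, 0.5, 5.5, 2.85, -2.79, 0.1, 0, 0, 0.4, 5.5, 2.83, -2.81, 0.09, 0, 0, 0.5, 5.5, 2.8, -2.84, 0.1, 0, 0, 0.4]
-> [4.35e+02 4.20e+01 1.00e+02 1.00e-01]
  [5.5, 0, 0, 1, 0, 0, 0]
```

>>> jog_arm:
  targets: [5.5,2.8,-2.7,0,0,0,0.5,5.5,2.8,-2.7,0,0,0,0.5,5.5,2.8,-2.8,0,0,0,0.5,5.5,2.8,-2.8,0,0,0,0.5,5.5,2.7,-2.8,0.5,0,0,0.5]

```text
time_s: 7.9
tool_pos: [0.4333, 0.0429, 0.1044]
orientation: [0.001, 0.707, 0.707, 0.001]
contact_force: [0.2, 0.7, 1.5]
opening: 0.055
```

>>> jog_arm:
  targets: [5.5,0,0,0.6,0,0,0,5.5,0,0,0,0,0,0]

```text
time_s: 8.07
tool_pos: [0.4335, 0.0429, 0.0972]
orientation: [0.001, 0.706, 0.708, 0.001]
contact_force: [-0.3, 0.6, -0.1]
opening: 0.055
```

```bash
python3 - <<'E'
from h import *
im,d,c,W=grab("wrist","w3");P=pts(d,c,W)
for n in["white","yellow","blue"]:
  for m,st,ce in comps(cm(im,n),300):
    q=P[m&(d>0)];q=q[q[:,2]>.03]
    if len(q)>50:print(n,ce,rect(q),np.median(q[:,2]))
plan([(435,42,16,0.1)],5.5)
im,d,c,W=grab("top","t3")
E
```

```text
white [278.37807926 222.58586219] (435, 42, 61, 24, 89.7) 0.04180846909543762
blue [277.48027153 214.88035639] (435, 42, 80, 35, 89.8) 0.04108751711906426
at [434.4  42.1  97.6] yaw 0.1 tilt 0.09 t 8.12 open 5.51
-> [4.35e+02 4.20e+01 1.60e+01 1.00e-01]
  [5.5, -0, 0.02, 2.72, 0, 0, -0, 5.5, -0.01, 0.02, 2.72, 0, 0, -0, 5.5, -0, 0.02, 2.72, 0, 0, -0]
```

View pics/w3.png

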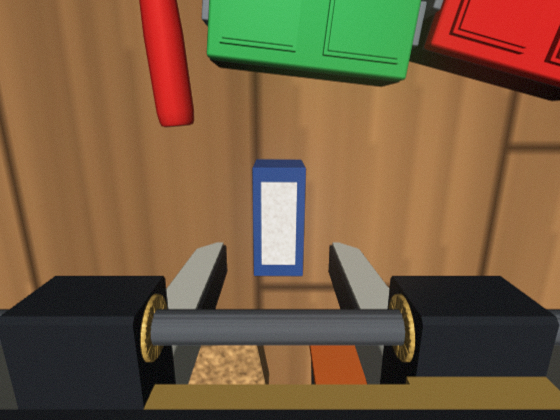

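View pics/t3.png

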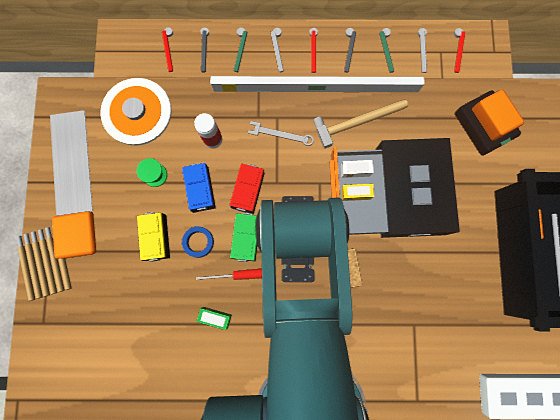

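Blue-vs-look-alike: the candidates are the carton at (294,244) in the first top view and the green carton at (214,318). The close wrist view shows the one between the fingers (278,215) is blue, so I take it and leave the green one alone. White (357,167) and yellow (357,190) lie in the drawer.

>>> jog_arm:
  targets: [5.5,0,0,2.7,0,0,0,5.5,0,0,2.7,0,0,0,5.5,0,0,2.7,0,0,0,2.5,0,0,0,0,0,0,2.5,0,0,0,0,0,0]

```text
time_s: 8.58
tool_pos: [0.4343, 0.0412, 0.0156]
orientation: [-0.001, 0.707, 0.707, -0.001]
contact_force: [-0.3, 0.7, 1.0]
opening: 0.0462
```

>>> jog_arm:
  targets: [2.5,0,0,0,0,0,0,2.5,0,0,0,0,0,0,2.5,0,0,0,0,0,0]

```text
time_s: 8.83
tool_pos: [0.4355, 0.0416, 0.0176]
orientation: [0.001, 0.707, 0.707, 0.001]
contact_force: [-0.3, -1.9, 7.0]
opening: 0.0361
```

```bash
python3 - <<'E'
from h import *
plan([(435,42,115,0.1),(512,-132,115,2.5),(512,-132,62,2.5)],2.5)
E
```

```text
at [435.5  41.6  17.6] yaw -0.0 tilt 0.16 t 8.83 open 3.61
-> [4.35e+02 4.20e+01 1.15e+02 1.00e-01]
  [2.5, 0.01, -0.02, -3.25, 0, 0, -0, 2.5, 0.02, -0.01, -3.25, 0, 0, -0.1, 2.5, 0.01, -0.02, -3.24, 0, 0, -0]
-> [ 512.  -132.   115.     2.5]
  [2.5, -3.48, 1.53, -0, 0, 0, -0.5, 2.5, -3.5, 1.51, -0, 0, 0, -0.5, 2.5, -3.51, 1.47, -0, 0, 0, -0.5, 2.5, -3.52, 1.44, -0, 0, 0, -0.5, 2.5, -3.53, 1.42, -0, 0, 0, -0.4]
-> [ 512.  -132.    62.     2.5]
  [2.5, -0, -0, 2.65, 0, 0, -0, 2.5, -0, -0, 2.65, 0, 0, -0]
```

>>> jog_arm:
  targets: [2.5,0,0,-3.2,0,0,0,2.5,0,0,-3.3,0,0,0,2.5,0,0,-3.3,0,0,0,2.5,-3.5,1.5,0,0,0,-0.5,2.5,-3.5,1.5,0,0,0,-0.5]

```text
time_s: 9.25
tool_pos: [0.466, -0.028, 0.1173]
orientation: [0.002, 0.699, 0.715, 0.002]
contact_force: [1.7, 0.2, -2.8]
opening: 0.0358
```

>>> jog_arm:
  targets: [2.5,-3.5,1.5,0,0,0,-0.5,2.5,-3.5,1.5,0,0,0,-0.5,2.5,-3.5,1.4,0,0,0,-0.5,2.5,0,0,2.7,0,0,0,2.5,0,0,2.7,0,0,0]

```text
time_s: 9.67
tool_pos: [0.5127, -0.134, 0.0608]
orientation: [0.002, 0.692, 0.722, 0.001]
contact_force: [0.1, 0.1, -2.6]
opening: 0.0356
```

```bash
python3 - <<'E'
from h import *
plan([(512,-132,30,2.5)],2.5)
E
```

```text
at [ 512.7 -134.    60.8] yaw 2.4 tilt 0.19 t 9.67 open 3.56
-> [ 512.  -132.    30.     2.5]
  [2.5, 0.2, -0.06, 3.08, 0, 0, -0.1]
```

>>> jog_arm:
  targets: [2.5,0,0,1.5,0,0,0,2.5,0,0,1.1,0,0,0,2.5,0,0,0.5,0,0,0,2.5,0,0,0,0,0,0,4.3,0,0,0,0,0,0]

```text
time_s: 10.08
tool_pos: [0.512, -0.1319, 0.0299]
orientation: [0.001, 0.691, 0.723, 0.0]
contact_force: [-0.2, 0.1, 0.2]
opening: 0.0393
```

>>> jog_arm:
  targets: [4.3,0,0,0,0,0,0,4.3,0,0,-1,0,0,0,4.3,0,0,-3,0,0,0,4.3,0,0,-3.5,0,0,0,4.3,3.5,1.0,-1.0,0,0,0]

```text
time_s: 10.5
tool_pos: [0.5209, -0.0997, 0.12]
orientation: [0.003, 0.693, 0.721, 0.001]
contact_force: [0.9, 0.7, 1.7]
opening: 0.0428
```

```bash
python3 - <<'E'
from h import *
plan([(576,0,110,2.5),(576,-10,48,2.5)],0)
E
```

```text
at [520.9 -99.7 120. ] yaw 2.3 tilt 0.37 t 10.5 open 4.28
-> [576.    0.  110.    2.5]
  [0, 3.25, 1.97, 0.33, 0, 0, -0.1, 0, 3.24, 1.97, 0.34, 0, 0, -0, 0, 3.25, 1.98, 0.33, 0, 0, -0.1]
-> [576.  -10.   48.    2.5]
  [0, -0.5, -0.02, 3.1, 0, 0, 0, 0, -0.5, -0.03, 3.1, 0, 0, 0]
```

>>> jog_arm:
  targets: [0,3.2,1.9,0,0,0,0,0,3.2,1.9,0,0,0,0,0,3.3,1.9,0,0,0,0,0,0,0,3.3,0,0,0,0,0,0,3.7,0,0,0]

```text
time_s: 10.92
tool_pos: [0.575, 0.0049, 0.0465]
orientation: [0.002, 0.69, 0.723, 0.002]
contact_force: [0.8, -1.3, -1.1]
opening: 0.0144
```

>>> jog_arm:
  targets: [0,0,0,0,0,0,0,0,0,0,0,0,0,0]

```text
time_s: 11.08
tool_pos: [0.5718, 0.0031, 0.0437]
orientation: [-0.001, 0.691, 0.722, -0.001]
contact_force: [0.1, 0.8, 2.0]
opening: 0.002
```

```bash
python3 - <<'E'
from h import *
plan([(580,-150,48,2.5)],0,step=15)
grab("side","s4");im,d,c,W=grab("top","t4");P=pts(d,c,W)
v,u=np.mgrid[:420,:560]
m=(u>335)&(u<385)&(v>140)&(v<240)&(P[...,2]>.045)&(P[...,2]<.062);m=cv2.morphologyEx(m.astype(np.uint8),cv2.MORPH_OPEN,np.ones((3,3)))
for mm,st,ce in comps(m,50):print(ce,rect(P[mm]),np.median(P[mm][:,2]))
E
```

```text
at [571.8   3.1  43.7] yaw 2.5 tilt 0.14 t 11.08 open 0.2
-> [ 580.  -150.    48.     2.5]
  [0, -1.39, 0.01, -0.04, 0, 0, 0, 0, -1.39, 0.01, -0.04, 0, 0, 0, 0, -1.39, 0.01, -0.04, 0, 0, 0, 0, -1.4, 0.01, -0.04, 0, 0, 0, 0, -1.39, 0.02, -0.04, 0, 0, 0]
  [0, -1.4, 0.01, -0.04, 0, 0, 0, 0, -1.39, 0.02, -0.04, 0, 0, 0, 0, -1.4, 0.01, -0.04, 0, 0, 0, 0, -1.39, 0.02, -0.04, 0, 0, 0, 0, -1.4, 0.01, -0.04, 0, 0, 0]
  [0, -1.39, 0.02, -0.03, 0, 0, 0]
[367.53488372 166.79069767] (643, -153, 36, 27, 2.2) 0.05407643386566341
[367.64285714 190.39285714] (577, -152, 36, 28, 0.9) 0.05390938448924887
[368.9205298  214.37086093] (512, -154, 35, 28, 0.0) 0.05450856866731946
```

View pics/s4.png

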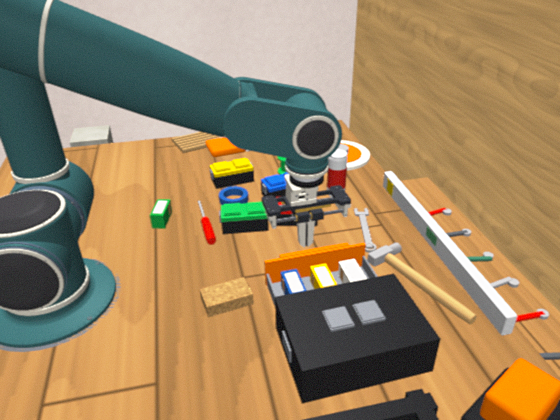

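View pics/t4.png

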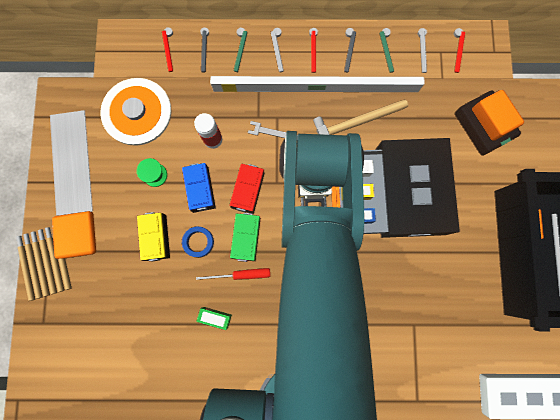

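All three cartons lie flat in the drawer (tops at 54 mm), with the fingers in front of the orange front. Pushing gently.

>>> jog_arm:
  targets: [0,-2.5,0,0,0,0,0,0,-1.2,0,0,0,0,0,0,-1.2,0,0,0,0,0,0,-1.5,0,0,0,0,0,0,-1.5,0,0,0,0,0]

```text
time_s: 11.6
tool_pos: [0.5766, -0.0768, 0.0454]
orientation: [0.001, 0.692, 0.722, 0.001]
contact_force: [1.4, 4.0, 2.5]
opening: 0.0004
```

>>> jog_arm:
  targets: [0,-1.5,0,0,0,0,0,0,-1.5,0,0,0,0,0,0,-1.5,0,0,0,0,0,0,-1.5,0,0,0,0,0,0,-1.2,0,0,0,0,0]

```text
time_s: 12.02
tool_pos: [0.5792, -0.1495, 0.044]
orientation: [0.0, 0.692, 0.722, 0.0]
contact_force: [1.5, 3.4, 2.2]
opening: 0.0003
```

>>> jog_arm:
  targets: [0,-0.6,0,0,0,0,0,0,-0.4,0,0,0,0,0]

```text
time_s: 12.18
tool_pos: [0.5794, -0.1589, 0.0435]
orientation: [-0.0, 0.692, 0.722, -0.0]
contact_force: [-0.0, 2.8, 2.0]
opening: 0.0003
```

```bash
python3 - <<'E'
from h import *
plan([(580,-169,48,2.5)],0,step=15)
grab("side","s5")
E
```

```text
at [ 579.4 -158.9   43.5] yaw 2.5 tilt 0.02 t 12.18 open 0.03
-> [ 580.  -169.    48.     2.5]
  [0, -1.01, 0.01, -0.45, 0, 0, -0]
```

View pics/s5.png

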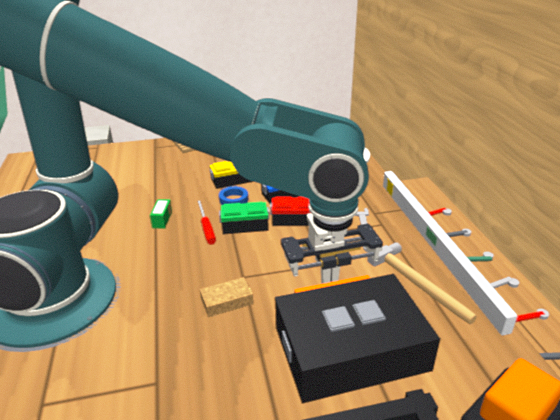

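The drawer is nearly shut (thin orange strip at (345,285)). Finishing in small steps until the force rises.

>>> jog_arm:
  targets: [0,-0.3,0,0,0,0,0,0,-0.3,0,0,0,0,0,0,-0.3,0,0,0,0,0]

```text
time_s: 12.48
tool_pos: [0.5797, -0.1666, 0.0434]
orientation: [-0.0, 0.691, 0.723, -0.0]
contact_force: [-1.8, 1.9, -0.4]
opening: 0.0004
```

>>> jog_arm:
  targets: [0,-0.3,0,0,0,0,0,0,-0.2,0,0,0,0,0]

```text
time_s: 12.65
tool_pos: [0.5799, -0.17, 0.0434]
orientation: [-0.002, 0.691, 0.723, 0.001]
contact_force: [-4.4, 33.4, 7.8]
opening: 0.0002
```

>>> jog_arm:
  targets: [0,0.5,0,0,0,0,0,0,2.5,0,0,0,0,0,4,2,0,-3.5,0,0,0,9,2,0,-3.5,0,0,0]

```text
time_s: 12.98
tool_pos: [0.5759, -0.1011, 0.1127]
orientation: [-0.002, 0.692, 0.722, -0.001]
contact_force: [0.1, -0.1, 0.3]
opening: 0.0098
```

```bash
python3 - <<'E'
from h import *
plan([(453,176,120,84)],9)
im,d,c,W=grab("top","t6");P=pts(d,c,W);v,u=np.mgrid[:420,:560]
for n in ["red","green","blue","yellow","orange"]:
  for m,st,ce in comps(cm(im,n),200):
    q=P[m&(d>0)];q=q[q[:,2]>.03]
    if len(q)>100:print(n,ce.round(),rect(q))
E
```

```text
at [ 575.9 -101.1  112.7] yaw 2.5 tilt 0.22 t 12.98 open 0.98
-> [453. 176. 120.  84.]
  [9, 2.35, -0.92, -0.06, 0, 0, -6.8, 9, 2.44, -0.64, -0.06, 0, 0, -6.8, 9, 2.5, -0.34, -0.06, 0, 0, -6.8, 9, 2.53, -0.04, -0.06, 0, 0, -6.8, 9, 2.51, 0.25, -0.06, 0, 0, -6.8]
  [9, 2.47, 0.55, -0.06, 0, 0, -6.8, 9, 2.38, 0.84, -0.06, 0, 0, -6.8, 9, 2.27, 1.11, -0.06, 0, 0, -6.8, 9, 2.12, 1.38, -0.06, 0, 0, -6.8, 9, 1.94, 1.62, -0.06, 0, 0, -6.8]
  [9, 1.74, 1.83, -0.07, 0, 0, -6.8, 9, 1.5, 2.03, -0.06, 0, 0, -6.7]
red [246. 187.] (586, 174, 120, 64, -14.1)
green [151. 172.] (630, 435, 66, 65, -65.3)
green [245. 237.] (453, 176, 119, 64, -6.2)
green [213. 319.] (240, 255, 80, 36, 74.9)
blue [197. 186.] (589, 306, 121, 64, 11.9)
yellow [151. 236.] (454, 424, 121, 65, 7.6)
orange [501. 112.] (779, -498, 107, 76, 29.4)
```

View pics/t6.png

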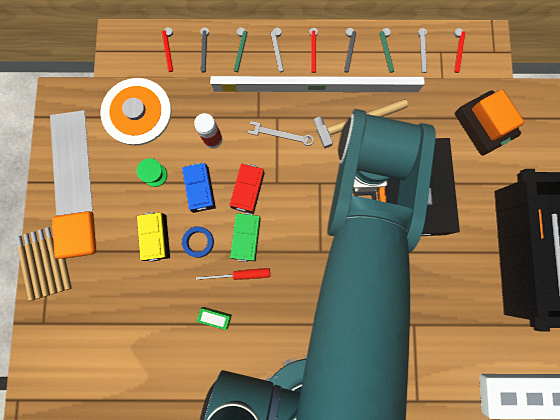

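>>> jog_arm:
  targets: [9,2.4,-0.9,0,0,0,-6.8,9,2.4,-0.6,0,0,0,-6.8,9,2.5,-0.3,0,0,0,-6.8,9,2.5,0,0,0,0,-6.8,9,2.5,0.3,0,0,0,-6.8]

```text
time_s: 13.45
tool_pos: [0.5276, 0.0145, 0.1137]
orientation: [0.0, 0.447, 0.894, 0.0]
contact_force: [0.3, 0.7, -0.8]
opening: 0.0463
```

>>> jog_arm:
  targets: [9,2.5,0.5,0,0,0,-6.8,9,2.4,0.8,0,0,0,-6.8,9,2.3,1.1,0,0,0,-6.8,9,2.1,1.4,0,0,0,-6.8,9,1.9,1.6,0,0,0,-6.8]

```text
time_s: 13.87
tool_pos: [0.4756, 0.1299, 0.1139]
orientation: [0.001, 0.166, 0.986, 0.0]
contact_force: [0.5, 0.1, 1.1]
opening: 0.0796
```

>>> jog_arm:
  targets: [9,1.7,1.8,0,0,0,-6.8,9,1.5,2.0,0,0,0,-6.8,9,0,0,0,0,0,0,9,0,0,0,0,0,0]

```text
time_s: 14.2
tool_pos: [0.4556, 0.1751, 0.1139]
orientation: [0.0, 0.051, 0.999, -0.0]
contact_force: [0.4, 0.3, -0.0]
opening: 0.0899
```

```bash
python3 - <<'E'
from h import *
plan([(453,176,100,84),(453,176,24,84)],9)
im,d,c,W=grab("wrist","w7");P=pts(d,c,W)
for n in ["red","green","orange"]:
  for m,st,ce in comps(cm(im,n),300):
    q=P[m&(d>0)];q=q[q[:,2]>.03]
    if len(q)>50:print(n,ce,rect(q),np.median(q[:,2]))
im,d,c,W=grab("top","t7");P=pts(d,c,W);v,u=np.mgrid[:420,:560]
roi=(u>325)&(u<470)&(v>130)&(v<245)
for lo,hi,nm in [(.078,.092,'top'),(.067,.0775,'lip/front')]:
    m=roi&(P[...,2]>lo)&(P[...,2]<hi)
    m=cv2.morphologyEx(m.astype(np.uint8),cv2.MORPH_OPEN,np.ones((3,3)))>0
    print(nm,m.sum(),rect(P[m]) )
E
```

```text
at [455.6 175.1 113.9] yaw 84.2 tilt 0.06 t 14.2 open 8.99
-> [453. 176. 100.  84.]
  [9, 0.27, 0.07, 1.39, 0, 0, 0.2]
-> [453. 176.  24.  84.]
  [9, -0, -0, 3.8, 0, 0, -0, 9, -0, -0, 3.8, 0, 0, -0]
red [292.24333983 364.09909032] (521, 186, 174, 65, -11.8) 0.0541212157979144
green [277.86978865 211.00991604] (454, 174, 120, 63, -5.9) 0.055594207509451266
top 6043 (585, -280, 251, 182, 2.5)
lip/front 318 (582, -184, 160, 14, 2.2)
```

View pics/w7.png

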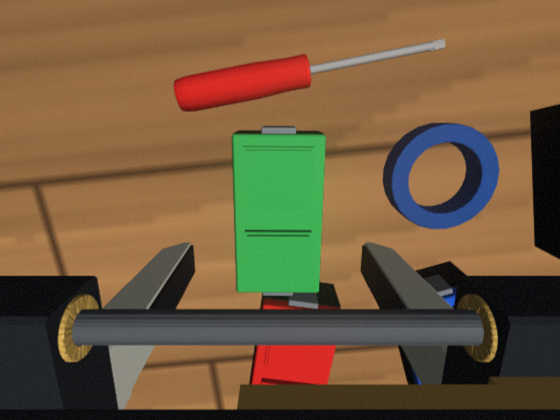

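View pics/t7.png

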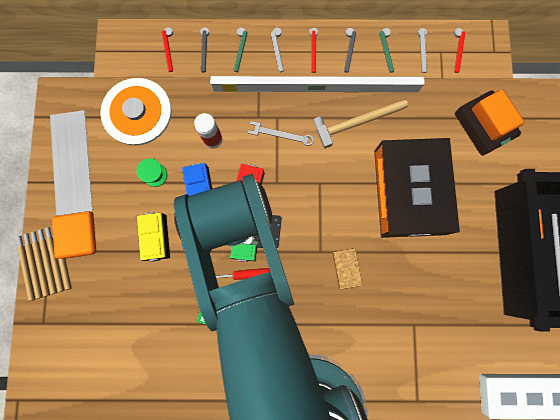

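>>> jog_arm:
  targets: [9,0.2,0,1.5,0,0,0.2,9,0,0,4.0,0,0,0,9,0,0,3.7,0,0,0,9,0,0,0.2,0,0,0,5,0,0,0,0,0,0]
  force: 40

```text
time_s: 14.72
tool_pos: [0.4531, 0.1735, 0.0187]
orientation: [-0.002, 0.054, 0.999, -0.001]
contact_force: [-0.1, -0.7, 0.2]
opening: 0.0867
```

>>> jog_arm:
  targets: [5,0,0,0,0,0,0,5,0,0,0,0,0,0,5,0,0,0,0,0,0,5,0,0,0,0,0,0]

```text
time_s: 15.05
tool_pos: [0.4546, 0.1749, 0.0215]
orientation: [0.001, 0.053, 0.999, 0.001]
contact_force: [-1.0, -1.4, 9.0]
opening: 0.0636
```

```bash
python3 - <<'E'
from h import *
plan([(453.5,175,180,84),(585,-150,180,92.5)],5)
E
```

```text
at [454.6 174.9  21.5] yaw 83.9 tilt 0.16 t 15.05 open 6.36
-> [453.5 175.  180.   84. ]
  [5, 0.03, -0, -3.96, 0, 0, -0, 5, 0.03, -0, -3.96, 0, 0, -0, 5, 0.03, -0, -3.97, 0, 0, -0.1, 5, 0.02, -0, -3.96, 0, 0, -0]
-> [ 585.  -150.   180.    92.5]
  [5, -1.83, -3.44, -0, 0, 0, -0.9, 5, -1.78, -3.47, -0, 0, 0, -1, 5, -1.71, -3.5, -0, 0, 0, -0.9, 5, -1.66, -3.52, -0, 0, 0, -1, 5, -1.6, -3.55, -0, 0, 0, -0.9]
  [5, -1.54, -3.58, -0, 0, 0, -1, 5, -1.48, -3.6, -0, 0, 0, -0.9, 5, -1.42, -3.63, -0, 0, 0, -1, 5, -1.37, -3.65, -0, 0, 0, -0.9]
```

>>> jog_arm:
  targets: [5,0,0,-2,0,0,0,5,0,0,-3.9,0,0,0,5,0,0,-4,0,0,0,5,0,0,-4,0,0,0,5,-1,-2,-2,0,0,-1]

```text
time_s: 15.47
tool_pos: [0.4616, 0.1556, 0.1843]
orientation: [0.002, 0.043, 0.999, 0.001]
contact_force: [0.8, -0.4, -2.5]
opening: 0.0637
```

>>> jog_arm:
  targets: [5,-1.8,-3.4,0,0,0,-1,5,-1.7,-3.5,0,0,0,-1,5,-1.6,-3.5,0,0,0,-1,5,-1.6,-3.5,0,0,0,-1,5,-1.5,-3.5,0,0,0,-1]

```text
time_s: 15.88
tool_pos: [0.5342, -0.0265, 0.1792]
orientation: [0.0, 0.0, 1.0, -0.0]
contact_force: [0.1, 1.0, -3.5]
opening: 0.0639
```

>>> jog_arm:
  targets: [5,-1.5,-3.5,0,0,0,-1,5,-1.4,-3.5,0,0,0,-1,5,-1.4,-3.5,0,0,0,-1,5,0,0,0,0,0,0,5,0,0,0,0,0,0]

```text
time_s: 16.3
tool_pos: [0.5787, -0.1304, 0.1784]
orientation: [-0.0, -0.024, 1.0, 0.0]
contact_force: [-0.9, 0.8, -3.6]
opening: 0.0636
```

```bash
python3 - <<'E'
from h import *
plan([(585,-280,180,92.5)],5)
im,d,c,W=grab("wrist","w8");P=pts(d,c,W)
m=(P[...,2]>.089)&(P[...,2]<.097)&cm(im,'grey')&(d>0);m=cv2.morphologyEx(m.astype(np.uint8),cv2.MORPH_OPEN,np.ones((3,3)))
for mm,st,ce in comps(m,200):print(ce,rect(P[mm]),np.median(P[mm][:,2]))
m=cm(im,'green')&(d>0)&(P[...,2]>.1);print("case",rect(P[m]),np.percentile(P[m][:,2],[5,95]))
E
```

```text
at [ 578.7 -130.4  178.4] yaw 92.8 tilt 0.05 t 16.3 open 6.36
-> [ 585.  -280.   180.    92.5]
  [5, 0.02, -3.74, -0.04, 0, 0, 0.1, 5, 0.02, -3.74, -0.04, 0, 0, 0.1, 5, 0.01, -3.74, -0.04, 0, 0, 0, 5, 0.01, -3.75, -0.04, 0, 0, 0.1]
[ 80.47593414 174.24509183] (557, -282, 47, 44, -87.8) 0.09213595992733808
[ 91.83222714 247.35951327] (616, -280, 47, 42, -88.8) 0.09218689839984417
case (577, -131, 118, 65, 2.9) [0.20513533 0.21470386]
```

View pics/w8.png

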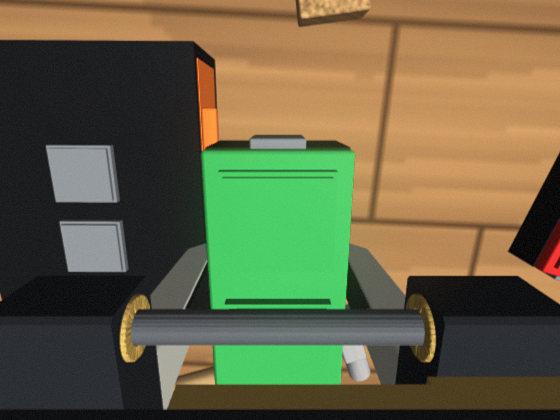

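>>> jog_arm:
  targets: [5,0,-3.8,0,0,0,0.3,5,0,-3.8,0,0,0,0,5,0,-3.8,0,0,0,0,5,-0.1,-3.6,0,0,0,0,5,0,0,2.5,0,0,0]

```text
time_s: 16.77
tool_pos: [0.5879, -0.2833, 0.1584]
orientation: [0.003, -0.022, 1.0, -0.002]
contact_force: [1.3, -0.6, -3.1]
opening: 0.0634
```

>>> jog_arm:
  targets: [5,0,0,2.5,0,0,0,5,0,0,0,0,0,0,5,0,0,0,0,0,0]

```text
time_s: 17.02
tool_pos: [0.5862, -0.2773, 0.1282]
orientation: [-0.001, -0.023, 1.0, 0.001]
contact_force: [-0.3, -0.1, -3.0]
opening: 0.0643
```

```bash
python3 - <<'E'
from h import *
plan([(587,-280.5,106.5,92.5)],5)
E
```

```text
at [ 586.2 -277.3  128.2] yaw 92.7 tilt 0.13 t 17.02 open 6.43
-> [ 587.  -280.5  106.5   92.5]
  [5, -0.06, -0.32, 2.17, 0, 0, 0.2]
```

>>> jog_arm:
  targets: [5,0,0,0,0,0,0,5,0,0,0,0,0,0]

```text
time_s: 17.18
tool_pos: [0.5874, -0.2782, 0.1309]
orientation: [0.001, -0.023, 1.0, -0.001]
contact_force: [1.0, -0.0, -2.5]
opening: 0.0639
```

>>> jog_arm:
  targets: [5,0,-0.2,0.8,0,0,0.2,5,0,0,0.8,0,0,0,5,0,0,0.5,0,0,0,5,0,0,0,0,0,0]

```text
time_s: 17.52
tool_pos: [0.5866, -0.2805, 0.1067]
orientation: [-0.0, -0.021, 1.0, 0.0]
contact_force: [-0.1, 0.4, -3.6]
opening: 0.0638
```

>>> jog_arm:
  targets: [5,0,0,0.3,0,0,0,5,0,0,0,0,0,0]

```text
time_s: 17.68
tool_pos: [0.5868, -0.2806, 0.1063]
orientation: [0.0, -0.021, 1.0, -0.0]
contact_force: [-7.3, 3.9, 12.7]
opening: 0.0638
```

>>> jog_arm:
  targets: [7.5,0,0,0,0,0,0,8.8,0,0,0,0,0,0,8.8,0,0,0,0,0,0,8.8,0,0,-2,0,0,0,8.8,0,0,-4,0,0,0]

```text
time_s: 18.1
tool_pos: [0.5851, -0.2798, 0.1601]
orientation: [-0.003, -0.021, 1.0, 0.002]
contact_force: [-0.4, -0.2, -0.7]
opening: 0.087
```

```bash
python3 - <<'E'
from h import *
plan([(587,-150,180,90),(587,173,120,76)],9)
E
```

```text
at [ 585.1 -279.8  160.1] yaw 92.4 tilt 0.45 t 18.1 open 8.7
-> [ 587. -150.  180.   90.]
  [9, -0.18, 3.24, -0.5, 0, 0, 0.6, 9, -0.15, 3.24, -0.5, 0, 0, 0.6, 9, -0.12, 3.24, -0.5, 0, 0, 0.6, 9, -0.08, 3.25, -0.49, 0, 0, 0.6]
-> [587. 173. 120.  76.]
  [9, -0, 3.59, 0.67, 0, 0, 1.6, 9, 0.1, 3.59, 0.67, 0, 0, 1.6, 9, 0.2, 3.58, 0.67, 0, 0, 1.5, 9, 0.29, 3.58, 0.66, 0, 0, 1.6, 9, 0.39, 3.57, 0.67, 0, 0, 1.5]
  [9, 0.49, 3.55, 0.66, 0, 0, 1.6, 9, 0.59, 3.54, 0.67, 0, 0, 1.5, 9, 0.68, 3.52, 0.66, 0, 0, 1.6, 9, 0.77, 3.51, 0.67, 0, 0, 1.5]
```

>>> jog_arm:
  targets: [9,0,1,-2.5,0,0,0,9,-0.1,3.2,-0.5,0,0,0.6,9,-0.1,3.2,0,0,0,0.6,9,-0.1,3.2,0,0,0,0.6,9,-0.1,3.3,0,0,0,0.6]

```text
time_s: 18.52
tool_pos: [0.5868, -0.1405, 0.1947]
orientation: [0.0, 0.0, 1.0, -0.0]
contact_force: [-0.4, 0.9, 0.2]
opening: 0.0904
```

>>> jog_arm:
  targets: [9,0,3.6,0.7,0,0,1.6,9,0.1,3.6,0.7,0,0,1.6,9,0.2,3.6,0.7,0,0,1.6,9,0.3,3.6,0.7,0,0,1.6,9,0.4,3.6,0.7,0,0,1.6]

```text
time_s: 18.93
tool_pos: [0.5867, 0.0405, 0.1593]
orientation: [0.0, 0.07, 0.998, -0.0]
contact_force: [1.1, -0.9, 0.0]
opening: 0.0901
```

>>> jog_arm:
  targets: [9,0.5,3.5,0.7,0,0,1.6,9,0.6,3.4,0.7,0,0,1.6,9,0.7,3.3,0.7,0,0,1.6,9,0.8,3.2,0.7,0,0,1.6,9,0,0,0,0,0,0]

```text
time_s: 19.35
tool_pos: [0.5845, 0.1798, 0.1299]
orientation: [-0.001, 0.125, 0.992, 0.0]
contact_force: [0.5, 0.7, 0.4]
opening: 0.09
```

```bash
python3 - <<'E'
from h import *
bot.camera("top")
im,d,c,W=grab("wrist","w9");P=pts(d,c,W)
for n in ["red","blue"]:
  for m,st,ce in comps(cm(im,n),300):
    q=P[m&(d>0)];q=q[q[:,2]>.03]
    if len(q)>50:print(n,ce,rect(q),np.median(q[:,2]))
plan([(587,173,100,76)],9)
im,d,c,W=grab("top","t9");P=pts(d,c,W)
for n in ["green","blue","yellow"]:
  for m,st,ce in comps(cm(im,n),200):
    q=P[m&(d>0)];q=q[q[:,2]>.03]
    if len(q)>100:print(n,ce.round(),rect(q),np.percentile(q[:,2],[5,95]).round(4))
E
```

```text
red [272.70745337 212.89349988] (588, 172, 120, 64, -13.9) 0.055063570343236556
blue [443.04993646 174.7870225 ] (591, 304, 120, 64, 11.7) 0.05553690622074842
at [585.2 176.2 131.1] yaw 75.7 tilt 0.05 t 19.45 open 9.01
-> [587. 173. 100.  76.]
  [9, -0.26, -0.27, 3.11, 0, 0, -0.3]
green [426. 181.] (592, -291, 133, 88, 2.0) [0.1314 0.145 ]
green [151. 172.] (630, 435, 65, 65, -62.3) [0.0526 0.0586]
yellow [151. 236.] (453, 424, 120, 65, 7.4) [0.0472 0.06  ]
```

View pics/w9.png

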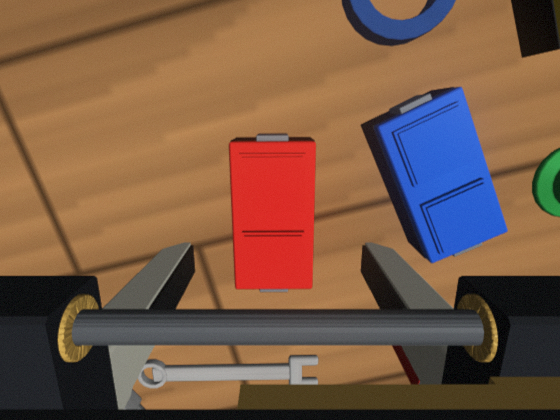

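View pics/t9.png

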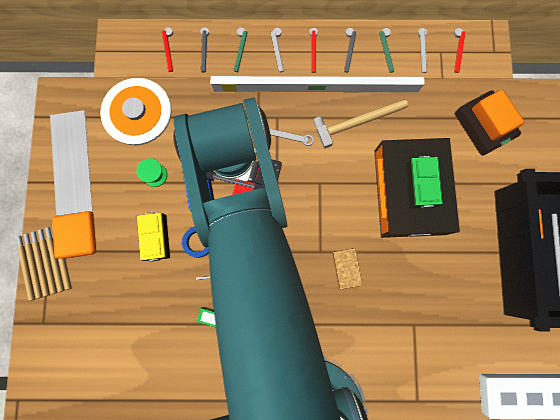

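>>> jog_arm:
  targets: [9,-0.3,-0.3,3,0,0,-0.3,9,0,0,4,0,0,0,9,0,0,3.9,0,0,0,9,0,0,0.2,0,0,0,5,0,0,0,0,0,0]

```text
time_s: 19.92
tool_pos: [0.5869, 0.1704, 0.0197]
orientation: [-0.002, 0.123, 0.992, -0.001]
contact_force: [0.8, -0.0, 0.7]
opening: 0.0863
```

>>> jog_arm:
  targets: [5,0,0,0,0,0,0,5,0,0,0,0,0,0,5,0,0,0,0,0,0,5,0,0,0,0,0,0]

```text
time_s: 20.25
tool_pos: [0.5888, 0.172, 0.023]
orientation: [0.002, 0.123, 0.992, 0.001]
contact_force: [-0.6, -0.3, 9.1]
opening: 0.0634
```

```bash
python3 - <<'E'
from h import *
plan([(588,172,230,76),(584,-150,230,92.5)],5)
E
```

```text
at [588.8 172.   23. ] yaw 75.9 tilt 0.2 t 20.25 open 6.34
-> [588. 172. 230.  76.]
  [5, 0.01, -0, -3.45, 0, 0, -0, 5, 0.01, -0, -3.45, 0, 0, -0, 5, 0.01, -0.01, -3.45, 0, 0, -0, 5, 0.02, -0, -3.45, 0, 0, -0, 5, 0.01, -0.01, -3.45, 0, 0, -0]
  [5, 0.02, -0, -3.45, 0, 0, -0.1]
-> [ 584.  -150.   230.    92.5]
  [5, -0.82, -3.48, 0, 0, 0, -1.8, 5, -0.71, -3.51, 0, 0, 0, -1.8, 5, -0.6, -3.53, 0, 0, 0, -1.8, 5, -0.49, -3.54, 0, 0, 0, -1.8, 5, -0.38, -3.56, 0, 0, 0, -1.9]
  [5, -0.26, -3.57, 0, 0, 0, -1.8, 5, -0.15, -3.58, 0, 0, 0, -1.9, 5, -0.03, -3.58, 0, 0, 0, -1.8, 5, 0.08, -3.57, 0, 0, 0, -1.9]
```

>>> jog_arm:
  targets: [5,0,0,-2.5,0,0,0,5,0,0,-4,0,0,0,5,-0.2,-1,-3.8,0,0,-1,5,-0.8,-3,-2.7,0,0,-1.8,5,-0.7,-3,-2.7,0,0,-1.8]

```text
time_s: 20.67
tool_pos: [0.5889, 0.0996, 0.1804]
orientation: [0.001, 0.081, 0.997, 0.0]
contact_force: [-0.4, -0.7, -4.3]
opening: 0.0641
```

>>> jog_arm:
  targets: [5,-0.6,-3.4,-1.5,0,0,-1.8,5,-0.5,-3.5,-1,0,0,-1.8,5,-0.4,-3.5,0,0,0,-1.8,5,-0.3,-3.5,0,0,0,-1.8,5,-0.2,-3.5,0,0,0,-1.8]

```text
time_s: 21.08
tool_pos: [0.5908, -0.0772, 0.2035]
orientation: [0.0, 0.003, 1.0, -0.0]
contact_force: [0.5, -0.2, -4.1]
opening: 0.0636
```

>>> jog_arm:
  targets: [5,-0.1,-3.5,0,0,0,-1.8,5,0,-3,0,0,0,-1.2,5,0,0,0,0,0,0,5,0,0,0,0,0,0]

```text
time_s: 21.42
tool_pos: [0.5923, -0.1419, 0.2029]
orientation: [-0.0, -0.021, 1.0, 0.0]
contact_force: [0.4, 0.3, -3.9]
opening: 0.0636
```

```bash
cat > see.py <<'E'
from h import *
import sys
held,below,ztop,name=sys.argv[1],sys.argv[2],float(sys.argv[3]),sys.argv[4]
bot.camera("top")
s=bot.sense();im,d,c,W=grab("wrist",name);P=pts(d,c,W)
m=cm(im,below)&(d>0)&(P[...,2]>ztop-.012)&(P[...,2]<ztop+.016)
for mm,st,ce in comps(m,300):print("below",ce,rect(P[mm]),np.percentile(P[mm][:,2],[5,95]).round(4))
m=cm(im,held)&(d>0)&(P[...,2]>ztop+.03);print("held",rect(P[m]),np.percentile(P[m][:,2],[5,95]))
plan([(586.5,-280.5,210,92.5)],5)
E
python3 see.py red green .135 w10
```

```text
below [ 87.02937784 194.74034873] (586, -282, 119, 65, 2.3) [0.1317 0.143 ]
held (591, -142, 120, 71, 1.9) [0.22805152 0.23769926]
at [ 592.5 -140.1  202.9] yaw 92.5 tilt 0.01 t 21.52 open 6.39
-> [ 586.5 -280.5  210.    92.5]
  [5, 0.3, -3.5, -0.18, 0, 0, -0, 5, 0.3, -3.5, -0.18, 0, 0, -0, 5, 0.31, -3.5, -0.18, 0, 0, -0, 5, 0.3, -3.5, -0.17, 0, 0, -0]
```

View pics/w10.png

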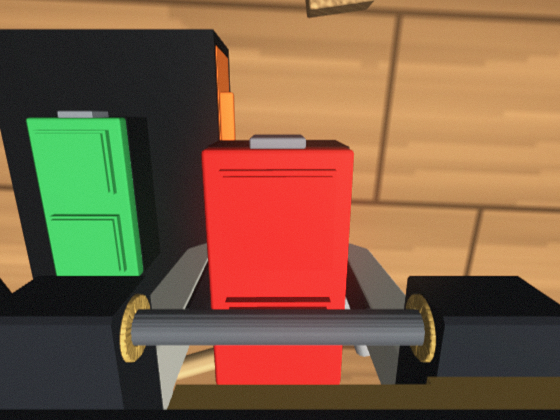

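>>> jog_arm:
  targets: [5,0.3,-3.5,0,0,0,0,5,0.3,-3.5,0,0,0,0,5,0.3,-3.5,0,0,0,0,5,0.3,-3.5,0,0,0,0,5,0,0,1.0,0,0,0]

```text
time_s: 21.93
tool_pos: [0.5869, -0.2849, 0.1943]
orientation: [0.001, -0.021, 1.0, -0.001]
contact_force: [1.0, -0.5, -4.8]
opening: 0.0635
```

>>> jog_arm:
  targets: [5,0,0,1.5,0,0,0,5,0,0,0,0,0,0,5,0,0,0,0,0,0,5,0,0,0,0,0,0]

```text
time_s: 22.27
tool_pos: [0.5871, -0.2796, 0.178]
orientation: [0.0, -0.023, 1.0, 0.0]
contact_force: [-0.1, 1.0, -4.4]
opening: 0.0636
```

```bash
python3 - <<'E'
from h import *
plan([(587,-281,158,92.5)],5)
bot.camera("top");plan([(587,-281,158,92.5)],5)
E
```

```text
at [ 587.1 -279.6  178. ] yaw 92.6 tilt 0.01 t 22.27 open 6.36
-> [ 587.  -281.   158.    92.5]
  [5, 0.01, -0.14, 2, 0, 0, 0.1]
at [ 587.2 -279.9  178.4] yaw 92.6 tilt 0.04 t 22.32 open 6.4
-> [ 587.  -281.   158.    92.5]
  [5, 0.02, -0.11, 2.04, 0, 0, 0.1]
```

>>> jog_arm:
  targets: [5,0,-0.1,0.8,0,0,0.1,5,0,0,0.6,0,0,0,5,0,0,0.4,0,0,0,5,0,0,0.2,0,0,0,5,0,0,0,0,0,0]

```text
time_s: 22.73
tool_pos: [0.5867, -0.2818, 0.158]
orientation: [0.0, -0.021, 1.0, 0.0]
contact_force: [-3.4, 1.8, 3.1]
opening: 0.0639
```

>>> jog_arm:
  targets: [5,0,0,0.3,0,0,0,5,0,0,0,0,0,0]

```text
time_s: 22.9
tool_pos: [0.587, -0.2819, 0.1579]
orientation: [0.001, -0.021, 1.0, -0.0]
contact_force: [-12.6, 6.3, 23.6]
opening: 0.0639
```

>>> jog_arm:
  targets: [5,0,0,-0.3,0,0,0,8.8,0,0,0,0,0,0,8.8,0,0,0,0,0,0,8.8,0,0,0,0,0,0,8.8,0,0,-2.5,0,0,0]

```text
time_s: 23.32
tool_pos: [0.5854, -0.2813, 0.1777]
orientation: [-0.003, -0.021, 1.0, 0.002]
contact_force: [-1.3, 0.0, -1.2]
opening: 0.0857
```

>>> jog_arm:
  targets: [9,0,0,-3,0,0,0,9,0,2,-1.5,0,0,0,9,0,4,0,0,0,0]

```text
time_s: 23.57
tool_pos: [0.585, -0.2243, 0.2311]
orientation: [0.002, -0.019, 1.0, -0.001]
contact_force: [0.8, -0.6, -0.1]
opening: 0.0898
```

```bash
python3 - <<'E'
from h import *
plan([(590,305,130,101.8)],9)
E
```

```text
at [ 585.  -224.3  231.1] yaw 92.2 tilt 0.26 t 23.57 open 8.98
-> [590.  305.  130.  101.8]
  [9, -0.18, 3.78, 0.72, 0, 0, -0.7, 9, -0.23, 3.77, 0.72, 0, 0, -0.7, 9, -0.28, 3.77, 0.72, 0, 0, -0.7, 9, -0.32, 3.77, 0.72, 0, 0, -0.7, 9, -0.37, 3.76, 0.72, 0, 0, -0.7]
  [9, -0.41, 3.76, 0.72, 0, 0, -0.7, 9, -0.46, 3.75, 0.72, 0, 0, -0.7, 9, -0.5, 3.75, 0.72, 0, 0, -0.7, 9, -0.55, 3.74, 0.72, 0, 0, -0.7, 9, -0.6, 3.73, 0.73, 0, 0, -0.7]
  [9, -0.64, 3.73, 0.72, 0, 0, -0.6, 9, -0.68, 3.72, 0.73, 0, 0, -0.7, 9, -0.73, 3.71, 0.72, 0, 0, -0.6, 9, -0.76, 3.7, 0.73, 0, 0, -0.7]
```

>>> jog_arm:
  targets: [9,-0.2,3.8,0,0,0,-0.7,9,-0.2,3.8,0.5,0,0,-0.7,9,-0.3,3.8,0.7,0,0,-0.7,9,-0.3,3.8,0.7,0,0,-0.7,9,-0.4,3.8,0.7,0,0,-0.7]

```text
time_s: 23.98
tool_pos: [0.5852, -0.0298, 0.2012]
orientation: [0.0, -0.052, 0.999, -0.0]
contact_force: [0.7, -0.6, 0.5]
opening: 0.09
```

>>> jog_arm:
  targets: [9,-0.4,3.7,0.8,0,0,-0.7,9,-0.5,3.7,0.8,0,0,-0.7,9,-0.5,3.7,0.8,0,0,-0.7,9,-0.5,3.7,0.8,0,0,-0.7,9,-0.6,3.7,0.8,0,0,-0.7]

```text
time_s: 24.4
tool_pos: [0.5865, 0.1571, 0.1611]
orientation: [0.0, -0.082, 0.997, -0.0]
contact_force: [1.0, 0.1, 0.3]
opening: 0.0897
```

>>> jog_arm:
  targets: [9,-0.6,3.7,0.8,0,0,-0.7,9,-0.7,3.7,0.8,0,0,-0.7,9,-0.7,3.7,0.8,0,0,-0.7,9,-0.8,3.4,0.8,0,0,-0.7,9,0,0,0,0,0,0]

```text
time_s: 24.82
tool_pos: [0.5869, 0.3078, 0.1271]
orientation: [-0.001, -0.108, 0.994, 0.0]
contact_force: [-0.3, -0.5, 0.8]
opening: 0.0898
```

```bash
python3 - <<'E'
from h import *
im,d,c,W=grab("top","t11");P=pts(d,c,W)
for n in ["red","yellow"]:
  for m,st,ce in comps(cm(im,n),200):
    q=P[m&(d>0)];q=q[q[:,2]>.03]
    if len(q)>100:print(n,ce.round(),rect(q),np.percentile(q[:,2],[5,95]).round(4))
plan([(590,304,20,101.8)],9)
im,d,c,W=grab("wrist","w11");P=pts(d,c,W)
for n in ["blue"]:
  for m,st,ce in comps(cm(im,n),300):
    q=P[m&(d>0)];q=q[q[:,2]>.03]
    if len(q)>50:
        x=rect(q);print(n,ce,x,np.median(q[:,2]))
        if x[2]>100:plan([(x[0],x[1],20,90+x[4])],9)
E
```

```text
red [435. 176.] (602, -304, 152, 113, 2.5) [0.1775 0.1949]
at [587.2 305.4 127.8] yaw 102.4 tilt 0.12 t 24.87 open 8.98
-> [590.  304.   20.  101.8]
  [9, -0.08, -0.07, 3.59, 0, 0, 0.2, 9, -0.08, -0.06, 3.6, 0, 0, 0.2, 9, -0.08, -0.07, 3.59, 0, 0, 0.2]
blue [277.5122308  212.56887444] (591, 305, 120, 63, 11.7) 0.05557186489652516
at [587.6 303.9 128.6] yaw 102.3 tilt 0.09 t 24.92 open 9.03
-> [591.  305.   20.  101.7]
  [9, -0.12, 0.01, 3.62, 0, 0, 0.2, 9, -0.12, 0.01, 3.62, 0, 0, 0.2, 9, -0.11, 0.02, 3.62, 0, 0, 0.2]
```

View pics/w11.png

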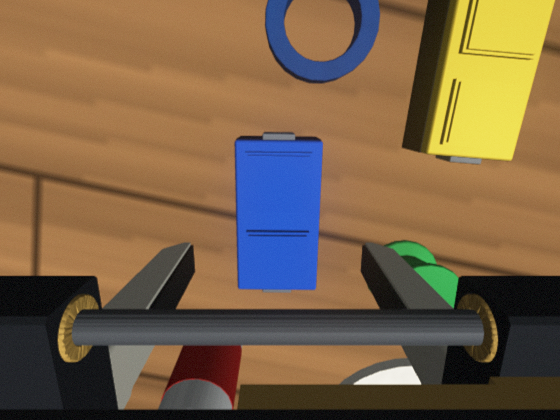

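View pics/t11.png

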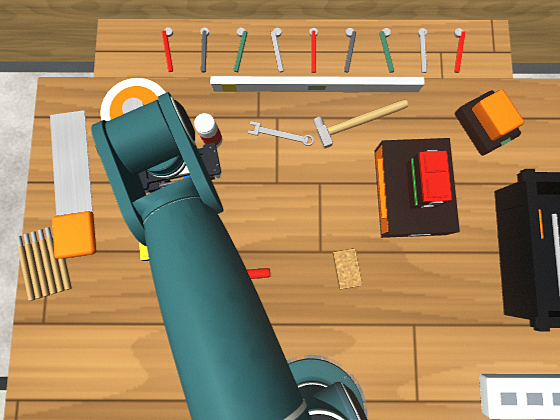

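>>> jog_arm:
  targets: [9,-0.3,0,3,0,0,0.6,9,0,0,4,0,0,0,9,0,0,3.6,0,0,0,9,0,0,0.2,0,0,0,5,0,0,0,0,0,0]

```text
time_s: 25.33
tool_pos: [0.5904, 0.3022, 0.0207]
orientation: [-0.001, -0.101, 0.995, -0.001]
contact_force: [0.3, -0.1, 1.1]
opening: 0.0869
```

>>> jog_arm:
  targets: [5,0,0,0,0,0,0,5,0,0,0,0,0,0,5,0,0,0,0,0,0,5,0,0,0,0,0,0]

```text
time_s: 25.67
tool_pos: [0.5921, 0.3042, 0.0242]
orientation: [0.002, -0.101, 0.995, 0.001]
contact_force: [-1.9, 0.4, 9.3]
opening: 0.0638
```

```bash
python3 - <<'E'
from h import *
plan([(591,305,130,101.7),(591,200,255,100),(591,-150,255,92.5)],5)
E
```

```text
at [592.1 304.2  24.2] yaw 101.6 tilt 0.21 t 25.67 open 6.38
-> [591.  305.  130.  101.7]
  [5, 0.03, 0.03, -3.53, 0, 0, -0, 5, 0.03, 0.03, -3.52, 0, 0, -0, 5, 0.03, 0.04, -3.53, 0, 0, -0.1]
-> [591. 200. 255. 100.]
  [5, 0.43, -2.06, -2.5, 0, 0, 0.3, 5, 0.41, -2.06, -2.5, 0, 0, 0.4, 5, 0.4, -2.06, -2.5, 0, 0, 0.3, 5, 0.39, -2.06, -2.5, 0, 0, 0.4, 5, 0.38, -2.07, -2.5, 0, 0, 0.3]
-> [ 591.  -150.   255.    92.5]
  [5, 0.68, -3.83, 0, 0, 0, 0.8, 5, 0.62, -3.84, 0, 0, 0, 0.8, 5, 0.57, -3.85, 0, 0, 0, 0.8, 5, 0.51, -3.85, 0, 0, 0, 0.9, 5, 0.45, -3.86, 0, 0, 0, 0.8]
  [5, 0.4, -3.87, 0, 0, 0, 0.9, 5, 0.34, -3.87, 0, 0, 0, 0.8, 5, 0.29, -3.88, 0, 0, 0, 0.9, 5, 0.22, -3.89, 0, 0, 0, 0.8]
```

>>> jog_arm:
  targets: [5,0,0,-2.5,0,0,0,5,0,0,-4,0,0,0,5,0,0,-4,0,0,0,5,0.4,-2,-2.5,0,0,0.3,5,0.4,-2,-2.5,0,0,0.3]

```text
time_s: 26.08
tool_pos: [0.5911, 0.2629, 0.1796]
orientation: [0.001, -0.097, 0.995, 0.0]
contact_force: [0.4, -0.7, -4.2]
opening: 0.0638
```

>>> jog_arm:
  targets: [5,0.4,-2,-2.5,0,0,0.3,5,0.4,-2,-2.5,0,0,0.4,5,0.4,-2,-2.5,0,0,0.4,5,0.7,-3.8,0,0,0,0.8,5,0.6,-3.8,0,0,0,0.8]

```text
time_s: 26.5
tool_pos: [0.5902, 0.1237, 0.2542]
orientation: [0.002, -0.073, 0.997, 0.0]
contact_force: [1.1, -0.0, -3.9]
opening: 0.0636
```

>>> jog_arm:
  targets: [5,0.6,-3.8,0,0,0,0.8,5,0.5,-3.8,0,0,0,0.8,5,0.4,-3.8,0,0,0,0.8,5,0.4,-3.8,0,0,0,0.8,5,0.3,-3.9,0,0,0,0.8]

```text
time_s: 26.92
tool_pos: [0.5901, -0.0696, 0.2525]
orientation: [0.0, -0.037, 0.999, -0.0]
contact_force: [1.4, -0.3, -2.8]
opening: 0.0638
```

>>> jog_arm:
  targets: [5,0.3,-3.9,0,0,0,0.8,5,0.2,-3.4,0,0,0,0.8,5,0,0,0,0,0,0,5,0,0,0,0,0,0,5,0,0,0,0,0,0]

```text
time_s: 27.33
tool_pos: [0.5905, -0.1409, 0.252]
orientation: [0.0, -0.023, 1.0, 0.0]
contact_force: [0.1, 0.5, -3.5]
opening: 0.0634
```

```bash
python3 see.py blue red .185 w12
```

```text
below [ 83.97903478 195.29889048] (586, -283, 120, 65, 2.7) [0.1815 0.1929]
held (590, -144, 121, 71, 3.1) [0.27600999 0.28564888]
at [ 590.7 -140.1  252. ] yaw 92.8 tilt 0.02 t 27.43 open 6.36
-> [ 586.5 -280.5  210.    92.5]
  [5, 0.27, -3.5, 1.05, 0, 0, 0.1, 5, 0.27, -3.5, 1.05, 0, 0, 0.1, 5, 0.26, -3.5, 1.05, 0, 0, 0, 5, 0.27, -3.51, 1.05, 0, 0, 0.1]
```

View pics/w12.png

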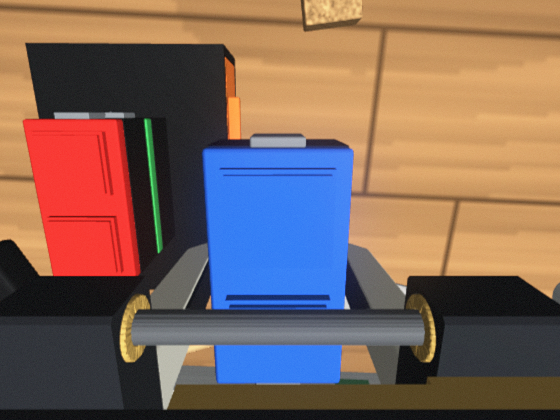

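>>> jog_arm:
  targets: [5,0.3,-3.5,0,0,0,0.3,5,0.3,-3.5,0,0,0,0,5,0.2,-3.5,0,0,0,0,5,0.2,-3.6,0,0,0,0,5,0,0,1.0,0,0,0]

```text
time_s: 27.85
tool_pos: [0.5869, -0.2864, 0.2431]
orientation: [0.001, -0.02, 1.0, -0.001]
contact_force: [-0.4, -0.5, -3.4]
opening: 0.0637
```

>>> jog_arm:
  targets: [5,0,0,1.2,0,0,0,5,0,0,0,0,0,0,5,0,0,0,0,0,0,5,0,0,0,0,0,0]

```text
time_s: 28.18
tool_pos: [0.5871, -0.281, 0.2302]
orientation: [0.0, -0.022, 1.0, -0.0]
contact_force: [-0.4, -0.3, -3.5]
opening: 0.0635
```

```bash
python3 - <<'E'
from h import *
plan([(586.8,-281.5,209,92.5)],5)
bot.camera("top");plan([(586.8,-281.5,209,92.5)],5)
E
```

```text
at [ 587.1 -281.   230.2] yaw 92.5 tilt 0.02 t 28.18 open 6.35
-> [ 586.8 -281.5  209.    92.5]
  [5, 0.04, -0.05, 2.12, 0, 0, 0]
at [ 587.2 -281.2  230.4] yaw 92.5 tilt 0.05 t 28.23 open 6.4
-> [ 586.8 -281.5  209.    92.5]
  [5, 0.04, -0.03, 2.14, 0, 0, -0]
```

>>> jog_arm:
  targets: [5,0,0,0.8,0,0,0,5,0,0,0.7,0,0,0,5,0,0,0.4,0,0,0,5,0,0,0.2,0,0,0,5,0,0,0,0,0,0]

```text
time_s: 28.65
tool_pos: [0.5868, -0.2821, 0.2091]
orientation: [0.0, -0.021, 1.0, 0.0]
contact_force: [-2.4, 2.6, 4.2]
opening: 0.0635
```

>>> jog_arm:
  targets: [5,0,0,0.3,0,0,0,5,0,0,0,0,0,0]

```text
time_s: 28.82
tool_pos: [0.5871, -0.2822, 0.209]
orientation: [0.001, -0.021, 1.0, -0.001]
contact_force: [-9.4, 5.1, 22.6]
opening: 0.0641
```

>>> jog_arm:
  targets: [5,0,0,-0.3,0,0,0,8.8,0,0,0,0,0,0,8.8,0,0,0,0,0,0,8.8,0,0,0,0,0,0,8.8,0,0,-2.5,0,0,0]

```text
time_s: 29.23
tool_pos: [0.5857, -0.2817, 0.2286]
orientation: [-0.003, -0.021, 1.0, 0.002]
contact_force: [0.2, 0.5, -0.3]
opening: 0.0853
```

>>> jog_arm:
  targets: [9,0,0,-3,0,0,0,9,0,2,-1.5,0,0,0,9,0,4,0,0,0,0,9,0,4,0,0,0,0]

```text
time_s: 29.57
tool_pos: [0.5826, -0.1822, 0.2792]
orientation: [0.001, -0.02, 1.0, -0.0]
contact_force: [1.6, 0.4, -0.5]
opening: 0.0904
```

```bash
python3 - <<'E'
from h import *
plan([(454,424,130,97.6)],9)
im,d,c,W=grab("top","t13");P=pts(d,c,W)
for n in ["yellow"]:
  for m,st,ce in comps(cm(im,n),200):
    q=P[m&(d>0)];q=q[q[:,2]>.03]
    if len(q)>100:print(n,ce.round(),rect(q),np.percentile(q[:,2],[5,95]).round(4))
E
```

```text
at [ 582.6 -182.2  279.2] yaw 92.3 tilt 0.06 t 29.57 open 9.04
-> [454.  424.  130.   97.6]
  [9, 0.65, 3.82, 0.93, 0, 0, -0.3, 9, 0.63, 3.82, 0.93, 0, 0, -0.3, 9, 0.61, 3.82, 0.93, 0, 0, -0.3, 9, 0.59, 3.83, 0.93, 0, 0, -0.3, 9, 0.57, 3.83, 0.93, 0, 0, -0.3]
  [9, 0.55, 3.83, 0.93, 0, 0, -0.3, 9, 0.53, 3.84, 0.93, 0, 0, -0.4, 9, 0.51, 3.84, 0.93, 0, 0, -0.3, 9, 0.49, 3.84, 0.94, 0, 0, -0.4, 9, 0.46, 3.85, 0.93, 0, 0, -0.3]
  [9, 0.44, 3.85, 0.94, 0, 0, -0.4, 9, 0.41, 3.85, 0.93, 0, 0, -0.3, 9, 0.39, 3.85, 0.94, 0, 0, -0.4, 9, 0.36, 3.86, 0.93, 0, 0, -0.3, 9, 0.34, 3.86, 0.94, 0, 0, -0.4]
  [9, 0.32, 3.85, 0.93, 0, 0, -0.3]
yellow [151. 236.] (453, 424, 119, 64, 7.5) [0.0468 0.0601]
```

>>> jog_arm:
  targets: [9,0.6,3.8,0.9,0,0,-0.3,9,0.6,3.8,0.9,0,0,-0.3,9,0.6,3.8,0.9,0,0,-0.3,9,0.6,3.8,0.9,0,0,-0.3,9,0.6,3.8,0.9,0,0,-0.3]

```text
time_s: 30.03
tool_pos: [0.5419, 0.0073, 0.2329]
orientation: [-0.0, -0.034, 0.999, 0.0]
contact_force: [0.8, -0.1, 0.4]
opening: 0.0899
```

>>> jog_arm:
  targets: [9,0.5,3.8,0.9,0,0,-0.3,9,0.5,3.8,0.9,0,0,-0.4,9,0.5,3.8,0.9,0,0,-0.3,9,0.5,3.8,0.9,0,0,-0.4,9,0.5,3.8,0.9,0,0,-0.3]

```text
time_s: 30.45
tool_pos: [0.5017, 0.1948, 0.1881]
orientation: [0.0, -0.049, 0.999, -0.0]
contact_force: [1.1, 1.5, -0.4]
opening: 0.0898
```

>>> jog_arm:
  targets: [9,0.5,3.8,1,0,0,-0.4,9,0.5,3.8,1,0,0,-0.3,9,0.4,3.8,1,0,0,-0.4,9,0.4,3.8,1,0,0,-0.3,9,0.4,3.8,0.9,0,0,-0.4]

```text
time_s: 30.87
tool_pos: [0.4588, 0.3813, 0.1387]
orientation: [-0.0, -0.065, 0.998, -0.0]
contact_force: [0.0, -0.5, 1.4]
opening: 0.0899
```

>>> jog_arm:
  targets: [9,0.3,3.8,1,0,0,-0.3,9,0,0,0,0,0,0,9,0,0,0,0,0,0]

```text
time_s: 31.12
tool_pos: [0.4509, 0.418, 0.1282]
orientation: [-0.001, -0.069, 0.998, -0.001]
contact_force: [-0.1, 0.1, 0.6]
opening: 0.09
```

```bash
python3 - <<'E'
from h import *
im,d,c,W=grab("top","t14");P=pts(d,c,W)
im,d,c,W=grab("wrist","w14");P=pts(d,c,W)
for n in ["yellow"]:
  for m,st,ce in comps(cm(im,n),300):
    q=P[m&(d>0)];q=q[q[:,2]>.03]
    if len(q)>50:
        x=rect(q);print(n,ce,x,np.median(q[:,2]))
        if x[2]>100:plan([(x[0],x[1],20,90+x[4])],9)
E
```

```text
yellow [286.40059372 213.47345208] (455, 423, 119, 63, 7.8) 0.05588604269724086
at [452.  416.4 129.5] yaw 97.7 tilt 0.03 t 31.22 open 8.98
-> [455.  423.   20.   97.8]
  [9, -0.13, 0.2, 3.65, 0, 0, -0, 9, -0.13, 0.21, 3.65, 0, 0, -0, 9, -0.13, 0.2, 3.65, 0, 0, -0.1]
```

View pics/w14.png

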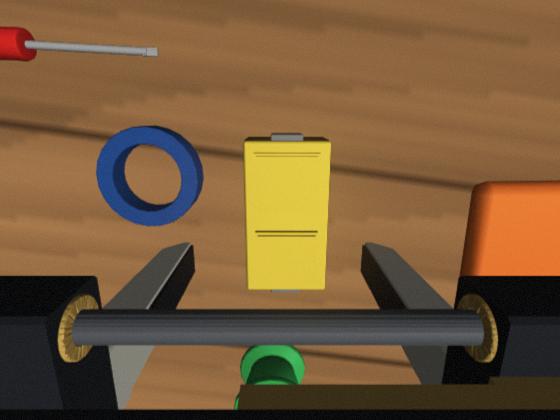

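View pics/t14.png

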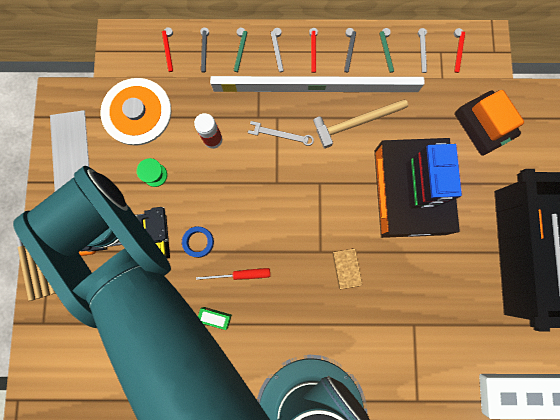

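>>> jog_arm:
  targets: [9,-0.3,0.5,3,0,0,0,9,0,0,4,0,0,0,9,0,0,3.7,0,0,0,9,0,0,0.2,0,0,0,5,0,0,0,0,0,0]

```text
time_s: 31.63
tool_pos: [0.454, 0.4207, 0.0199]
orientation: [-0.001, -0.067, 0.998, -0.001]
contact_force: [0.5, -1.1, 1.2]
opening: 0.0869
```

>>> jog_arm:
  targets: [5,0,0,0,0,0,0,5,0,0,0,0,0,0,5,0,0,0,0,0,0,5,0,0,0,0,0,0]

```text
time_s: 31.97
tool_pos: [0.455, 0.4231, 0.0231]
orientation: [0.001, -0.067, 0.998, 0.001]
contact_force: [-1.4, 0.1, 10.5]
opening: 0.0639
```

```bash
python3 - <<'E'
from h import *
plan([(455,423,130,97.8),(470,320,305,96),(591,-145,305,92.5)],5)
E
```

```text
at [455.  423.1  23.1] yaw 97.7 tilt 0.21 t 31.97 open 6.39
-> [455.  423.  130.   97.8]
  [5, 0, -0, -3.56, 0, 0, -0, 5, 0, -0, -3.57, 0, 0, -0, 5, 0, -0.01, -3.56, 0, 0, -0.1]
-> [470. 320. 305.  96.]
  [5, -0.01, -1.73, -2.92, 0, 0, 0.3, 5, -0.02, -1.74, -2.92, 0, 0, 0.3, 5, -0.03, -1.73, -2.92, 0, 0, 0.3, 5, -0.04, -1.74, -2.91, 0, 0, 0.3, 5, -0.06, -1.73, -2.92, 0, 0, 0.3]
  [5, -0.06, -1.73, -2.91, 0, 0, 0.3]
-> [ 591.  -145.   305.    92.5]
  [5, -0.55, -3.66, -0, 0, 0, 0.3, 5, -0.57, -3.65, -0, 0, 0, 0.3, 5, -0.59, -3.65, -0, 0, 0, 0.3, 5, -0.61, -3.65, -0, 0, 0, 0.3, 5, -0.63, -3.64, -0, 0, 0, 0.3]
  [5, -0.65, -3.64, -0, 0, 0, 0.3, 5, -0.67, -3.64, -0, 0, 0, 0.2, 5, -0.68, -3.63, -0, 0, 0, 0.3, 5, -0.7, -3.63, -0, 0, 0, 0.2, 5, -0.71, -3.63, -0, 0, 0, 0.3]
  [5, -0.72, -3.62, -0, 0, 0, 0.2, 5, -0.74, -3.62, -0, 0, 0, 0.3, 5, -0.76, -3.61, -0, 0, 0, 0.2]
```

>>> jog_arm:
  targets: [5,0,0,-2.5,0,0,0,5,0,0,-4,0,0,0,5,0,0,-4,0,0,0,5,0,-1.7,-3,0,0,0.3,5,0,-1.7,-3,0,0,0.3]

```text
time_s: 32.38
tool_pos: [0.4583, 0.3884, 0.188]
orientation: [0.0, -0.063, 0.998, 0.0]
contact_force: [0.5, -0.1, -5.5]
opening: 0.0641
```

>>> jog_arm:
  targets: [5,0,-1.7,-3,0,0,0.3,5,0,-1.7,-3,0,0,0.3,5,-0.1,-1.7,-3,0,0,0.3,5,-0.1,-1.7,-2.5,0,0,0.3,5,-0.5,-3.6,0,0,0,0.3]

```text
time_s: 32.8
tool_pos: [0.4771, 0.287, 0.3067]
orientation: [0.003, -0.05, 0.999, 0.002]
contact_force: [1.8, -0.9, -4.8]
opening: 0.0635
```

>>> jog_arm:
  targets: [5,-0.6,-3.6,0,0,0,0.3,5,-0.6,-3.6,0,0,0,0.3,5,-0.6,-3.6,0,0,0,0.3,5,-0.6,-3.6,0,0,0,0.3,5,-0.6,-3.6,0,0,0,0.3]

```text
time_s: 33.22
tool_pos: [0.5225, 0.1075, 0.3011]
orientation: [0.0, -0.036, 0.999, 0.0]
contact_force: [1.0, 0.4, -6.0]
opening: 0.0641
```

>>> jog_arm:
  targets: [5,-0.7,-3.6,0,0,0,0.2,5,-0.7,-3.6,0,0,0,0.3,5,-0.7,-3.6,0,0,0,0.2,5,-0.7,-3.6,0,0,0,0.3,5,-0.7,-3.6,0,0,0,0.2]

```text
time_s: 33.63
tool_pos: [0.5689, -0.07, 0.301]
orientation: [0.0, -0.025, 1.0, -0.0]
contact_force: [0.4, 0.7, -5.7]
opening: 0.064
```

>>> jog_arm:
  targets: [5,-0.7,-3.6,0,0,0,0.2,5,-0.7,-3.6,0,0,0,0.2,5,0,0,0,0,0,0,5,0,0,0,0,0,0,5,0,0,0,0,0,0]

```text
time_s: 34.05
tool_pos: [0.5864, -0.1393, 0.3007]
orientation: [-0.0, -0.022, 1.0, 0.0]
contact_force: [0.4, 0.4, -6.0]
opening: 0.0639
```

```bash
python3 see.py yellow blue .235 w15
```

```text
below [ 80.80535625 198.99275414] (583, -283, 115, 65, 2.0) [0.2314 0.243 ]
held (586, -142, 118, 67, 2.7) [0.32606731 0.33558138]
at [ 586.4 -138.5  300.9] yaw 92.6 tilt 0.01 t 34.15 open 6.34
-> [ 586.5 -280.5  210.    92.5]
  [5, 0.13, -2.84, 1.82, 0, 0, 0, 5, 0.13, -2.84, 1.82, 0, 0, 0, 5, 0.12, -2.84, 1.82, 0, 0, 0, 5, 0.13, -2.83, 1.82, 0, 0, 0, 5, 0.12, -2.84, 1.81, 0, 0, 0.1]
```

View pics/w15.png

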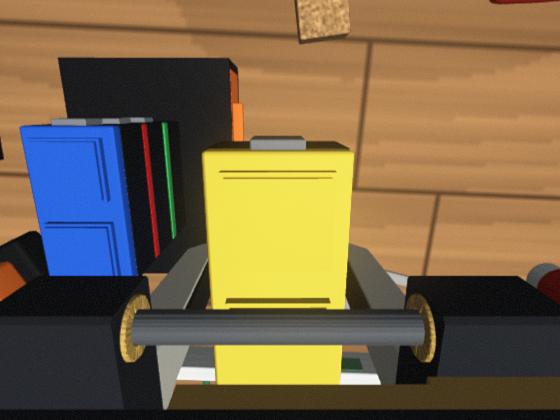

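>>> jog_arm:
  targets: [5,0.1,-3.6,0,0,0,0.1,5,0.2,-3.6,0,0,0,0,5,0.2,-3.6,0,0,0,0,5,0.1,-3.5,0,0,0,0,5,0,0,1.0,0,0,0]

```text
time_s: 34.57
tool_pos: [0.5866, -0.2866, 0.292]
orientation: [0.001, -0.02, 1.0, -0.001]
contact_force: [0.4, -0.7, -4.9]
opening: 0.0638
```

>>> jog_arm:
  targets: [5,0,0,1.2,0,0,0,5,0,0,0,0,0,0,5,0,0,0,0,0,0,5,0,0,0,0,0,0]

```text
time_s: 34.9
tool_pos: [0.5869, -0.2812, 0.2792]
orientation: [0.0, -0.022, 1.0, -0.0]
contact_force: [0.1, 0.1, -5.1]
opening: 0.0639
```

```bash
python3 - <<'E'
from h import *
plan([(586.3,-282,258,92.5)],5)
bot.camera("top");plan([(586.3,-282,258,92.5)],5)
E
```

```text
at [ 586.9 -281.2  279.2] yaw 92.5 tilt 0.03 t 34.9 open 6.39
-> [ 586.3 -282.   258.    92.5]
  [5, 0.07, -0.07, 2.12, 0, 0, 0]
at [ 587.  -281.4  279.6] yaw 92.5 tilt 0.06 t 34.95 open 6.4
-> [ 586.3 -282.   258.    92.5]
  [5, 0.08, -0.06, 2.16, 0, 0, -0]
```

>>> jog_arm:
  targets: [5,0,0,0.8,0,0,0,5,0,0,0.7,0,0,0,5,0,0,0.4,0,0,0,5,0,0,0.2,0,0,0,5,0,0,0,0,0,0]

```text
time_s: 35.37
tool_pos: [0.5867, -0.2823, 0.258]
orientation: [0.0, -0.021, 1.0, -0.0]
contact_force: [-2.2, 2.4, 1.5]
opening: 0.0635
```

>>> jog_arm:
  targets: [5,0,0,0.3,0,0,0,5,0,0,0,0,0,0]

```text
time_s: 35.53
tool_pos: [0.5868, -0.2824, 0.258]
orientation: [0.002, -0.021, 1.0, -0.001]
contact_force: [-6.4, 4.8, 20.1]
opening: 0.0638
```

Seated at the locked height. Release, retreat and check.

>>> jog_arm:
  targets: [5,0,0,-0.3,0,0,0,8.8,0,0,0,0,0,0,8.8,0,0,0,0,0,0,8.8,0,0,0,0,0,0,8.8,0,0,-2.5,0,0,0]

```text
time_s: 35.95
tool_pos: [0.5859, -0.2821, 0.2778]
orientation: [-0.003, -0.021, 1.0, 0.002]
contact_force: [-0.2, 0.4, -1.4]
opening: 0.0852
```

>>> jog_arm:
  targets: [9,0,0,-3,0,0,0,9,0,1,-3,0,0,0,9,0,4,0,0,0,0,9,0,4,0,0,0,0,9,0,4,0,0,0,0]

```text
time_s: 36.37
tool_pos: [0.581, -0.1517, 0.3427]
orientation: [0.0, -0.02, 1.0, -0.0]
contact_force: [0.6, 0.0, -0.6]
opening: 0.0903
```

>>> jog_arm:
  targets: [9,0,4,0,0,0,0,9,0,4,0,0,0,0,9,0,4,0,0,0,0,9,0,4,0,0,0,0,9,0,4,0,0,0,0]

```text
time_s: 36.78
tool_pos: [0.5724, 0.049, 0.3426]
orientation: [0.0, -0.021, 1.0, -0.0]
contact_force: [0.4, -0.6, 0.3]
opening: 0.0901
```

>>> jog_arm:
  targets: [9,0,0,0,0,0,0,9,0,0,0,0,0,0,9,0,0,0,0,0,0]

```text
time_s: 37.03
tool_pos: [0.5729, 0.047, 0.3425]
orientation: [-0.0, -0.021, 1.0, -0.0]
contact_force: [0.2, 0.1, 0.5]
opening: 0.0904
```

```bash
python3 - <<'E'
from h import *
im,d,c,W=grab("top","t16");P=pts(d,c,W);v,u=np.mgrid[:420,:560]
roi=(u>360)&(u<490)&(v>120)&(v<245)
for lo,hi,nm in [(.278,.288,'lid'),(.289,.298,'lugs'),(.078,.092,'top'),(.067,.0775,'lip')]:
    m=roi&(P[...,2]>lo)&(P[...,2]<hi)
    m=cv2.morphologyEx(m.astype(np.uint8),cv2.MORPH_OPEN,np.ones((3,3)))>0
    print(nm,m.sum(),rect(P[m]) if m.sum() else None,np.median(P[m][:,2]) )
m=roi&cm(im,"yellow");print("all yellow",rect(P[m&(P[...,2]>.277)]),np.percentile(P[m][:,2],[2,10,50,90,98]).round(4))
im,d,c,W=grab("side","s16");P=pts(d,c,W)
for n in ["red","green","blue","yellow"]:
  for m,st,ce in comps(cm(im,n),150):
    q=P[m&(d>0)]
    if np.median(q[:,2])>.09: print(n,ce.round(),np.percentile(q[:,2],[2,98]).round(4),q.mean(0).round(3))
    elif ce[1]<400: print(' ',n,ce.round(),q.mean(0).round(3))
cv2.imwrite("pics/s16c.png",cv2.resize(im[130:400,200:480,::-1],None,fx=2,fy=2))
E
```

```text
lid 685 (586, -281, 128, 65, 3.7) 0.2846035566612972
lugs 908 (586, -282, 103, 49, 2.6) 0.29286543078298793
top 3850 (585, -280, 251, 182, 2.6) 0.08496179062476905
lip 293 (582, -185, 159, 14, 2.3) 0.07363916856473851
all yellow (512, -113, 466, 132, -66.5) [0.2786 0.2835 0.2903 0.2941 0.2953]
  red [336. 179.] [0.732 0.253 0.061]
  red [208. 230.] [0.359 0.145 0.023]
red [361. 290.] [0.1728 0.1876] [ 0.585 -0.314  0.18 ]
  green [288. 163.] [0.632 0.422 0.037]
  green [159. 217.] [0.24  0.225 0.029]
green [359. 311.] [0.1228 0.1366] [ 0.585 -0.313  0.13 ]
  blue [233. 196.] [0.444 0.298 0.019]
blue [359. 266.] [0.2235 0.2387] [ 0.578 -0.312  0.231]
yellow [362. 230.] [0.2753 0.2952] [ 0.584 -0.294  0.287]
```

View pics/s16c.png

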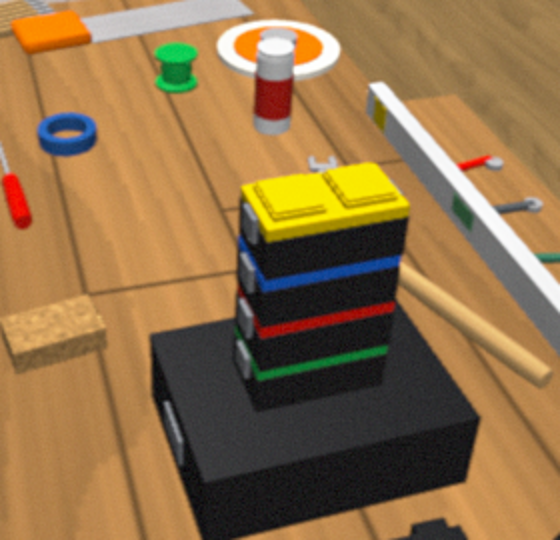

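View pics/t16.png

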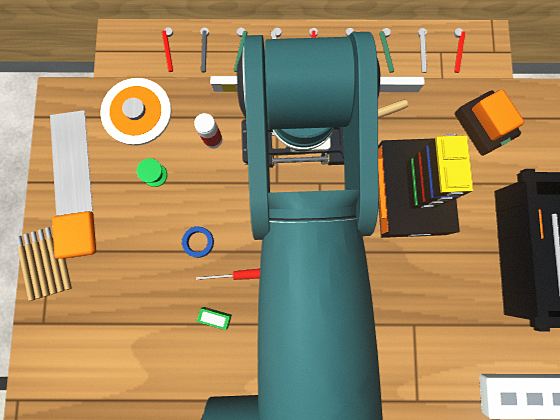

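The pile checks out: lid top at 284.6 mm and lugs at 292.9 mm (285 and 293 expected), centre about 2 mm from the unit's. The drawer front is flush with the unit. Handing in.

```bash
python3 -c "
from bench import bot
print(bot.sign_off(), bot.sense()['time_s'])"
```

```text
the job is handed in; nothing more can be done
the job is handed in; nothing more can be done
```

The bench is packed up and handed in after about 37 s of the 210 s allowed; `sign_off` gives no verdict.

- **Cartons and drawer:** I placed the white, yellow and blue cartons flat in the drawer (tops 54 mm above the table). I then pushed the drawer shut at about 0.2 m/s or less, until the force rose to 33 N against the stop. The front had moved about 126 mm and is flush with the unit, to about 1 mm. That is my only evidence that it is shut, as I had no direct reading of the joint.
- **Cases:** Green, red, blue and yellow are piled in that order from the bottom. The top lid measures 284.6 mm and its lugs 292.9 mm (285 and 293 expected). The pile centre is about 2 mm from the unit's top centre, and each case came to rest at its locked height.
- **Left alone:** In the last pictures the green look-alike carton and the bystanders in view are where they started; the arm hid the wrench and most of the hammer from above.
- **Disagreements:** The top and wrist cameras differed by 1 to 2 mm, within the stated calibration. No check failed.

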